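# Hold an engraving plate flush on the sloped stand

## Task

Slide the engraving stand by its red post across the desk, without lifting it, until it stands squarely between the four green corner marks. Then pick up the brass plate by its black rib and lay it flat on the stand's sloped table, squarely over the grey area, pressing gently until it lies flush and the sprung bed gives a few millimetres. Finish still gripping the plate and pressing it there, as for clamping; leave the other things on the desk alone.

Things in the scene. Friction and masses are not known exactly. Their poses are not given: they have to be found in the camera images.
- stand: loose engraving stand, 0.7 to 0.95 kg: dark steel base 150 x 110 x 12 mm (x by y by z), origin at the centre of its underside, x from the red post towards the raised end of the table. The red post stands near the -x edge; two thin steel arcs carry the sloped table.
- post (a point): the stand's red grip post, 22 mm (along the stand's x) by 16 mm (along its y, the way to grip it), rising from the base top at 12 mm to 58 mm above the desk; this point is on its axis, 40 mm above the desk (18 mm below its top), 60 mm from the stand's origin towards -x. Axes as the stand's.
- face (a point): centre of the upper face of the sprung aluminium bed on the stand's sloped table (98 mm along the slope by 78 mm, 6 mm thick); a grey area, 80 x 56 mm, centred here, marks where the plate goes. x runs up the slope, away from the post, y across, z is the face's normal, up. The slope, 11 to 29 degrees, differs from start to start and is locked.
- bed (a joint): how far the bed is pressed down along its normal: 0 (free) to 0.006 m (bottomed). Its springs push back with 2 N at once and 2 N more per mm, 14 N at the bottom; it moves straight and does not tilt.
- plate: brass plate 80 x 56 x 5 mm (x by y by z), loose, 0.08 to 0.17 kg with its rib; origin at the centre of its underside (the face that must lie flush), z up through the rib.
- plate_center (a point): the middle of the plate with its rib, half-way up: 22.5 mm above its underside. The black rib stands upright on the plate's middle, 44 mm long (along x), 14 mm wide (along y, the way to grip it), from 5 to 45 mm above the underside. Axes as the plate's; turned half round it is the same.
- table: the stand's sloped table, 100 x 80 mm, which carries the sprung bed; origin on the hinge in its low edge, 22 mm above the desk and 50 mm down the slope from the face's centre; the free bed's face stands 15.5 mm above this hinge along the normal. Axes as those of face. The low edge is 25 mm behind the middle of the red post; the steel arcs at the sides, 94 mm apart, rise at most 78 mm.
- green_marks: four flat green corner marks on the desk round a place of 156 x 116 mm (inside the marks), where the stand must go; nothing to touch. Origin at the centre on the desk; x as the stand's x shall be.
- white_marks: four flat white corner marks of the same size, where the stand is parked at the start.
- round_box: bystander: round cream tub, 71 mm wide and 30 mm high; origin at the centre of its underside.
- seal_strip: bystander: strip of sample seals, 39 x 105 x 28 mm; origin at the centre of its underside.
- bean_weight: bystander: black bean-shaped weight, 53 x 105 x 25 mm; origin at the centre of its underside.

How it is judged:
On the way, in this order (a step that is already met when the one before it is completed fails the run):
1. the stand stands squarely between the green marks (horizontal distance between stand and green_marks below 0.015 m and angle between the x axis of stand and the x axis of green_marks, either way round below 0.15 rad and height (world z) of stand below 0.005 m and angle between stand's own z axis and vertical below 0.05 rad), for 0.3 s.
2. the plate is gripped and lifted clear of the desk (height (world z) of plate_center above 0.06 m and contact force between the fingers and plate above 2 N and contact force between plate and table below 0.1 N), for 0.2 s.
At the end, for the whole second after the job is handed in: Stand flat, within 15 mm and 0.15 rad of the green marks; plate flush on the sloped table within 0.05 rad, centred on the grey area within 12 mm each way and square within 0.14 rad; fingers still gripping it and pressing the bed down over 1 mm with 2.5 to 30 N; all at rest (all of step 1 and x of plate_center in the frame of face between -0.012 and 0.012 m and y of plate_center in the frame of face between -0.012 and 0.012 m and z of plate_center in the frame of face between 0.019 and 0.0255 m and angle between the z axis of plate_center and the z axis of face, either way round below 0.05 rad and angle between the x axis of plate_center and the x axis of face, either way round below 0.14 rad and value of joint bed above 0.001 m and contact force between plate and table between 2.5 and 30 N and contact force between the fingers and plate above 3 N and linear speed of each of plate, stand below 0.02 m/s); the arm keeps its last pose, push and grip.
It fails at once if the stand is lifted or tipped (more than 10 mm or 0.12 rad) (height (world z) of stand above 0.01 m or angle between stand's own z axis and vertical above 0.12 rad).
It fails at once if the plate is pressed or knocked on the table with more than 40 N (contact force between plate and table above 40 N).
It fails at once if a bystander is moved by more than 20 mm (distance of any of round_box, seal_strip, bean_weight from where it was at the start of the episode above 0.02 m).
It also fails if it takes over 61 s, if anything falls off the work surface, if the arm or the gripper's body presses on something with over 40 N, if the wrist force passes 120 N, or if a joint passes its speed limit or range.

## Robot

A 6-joint arm with a two-finger parallel gripper is mounted at the origin on a cart in front of the work surface, level with it; the furniture and walls round the work are solid. World frame = base frame: x ahead of the robot, y to its left, z up, the work surface at z = 0. Lengths are in m, angles in rad, forces in N, time in s.
With the tool pointing down it reaches from about 0.35 to 0.85 m from the base axis. Payload 8.1 kg.
Tool frame: the origin (TCP) lies on the centre line of the jaws, within the pads' length; the fingertips stand 14 mm ahead of it and the grasp point (between the pads) lies 5 mm behind it; x points along the fingers, y is the direction in which the jaws open and shut, and the axes are right-handed (so a half turn about x gives the same grasp; the last joint's range is limited). The gripper opens to 85 mm and grips with 20 to 120 N. Pads are 22 mm wide; open, the fingers measure 114 mm over their backs; the gripper's body (76 mm by 85 mm) begins 54 mm behind the grasp point. The pads swing forward as they close: fully open they stand 13 mm farther back than shut.
Start: joints at [-1.315, 0.13, 1.488, -0, 1.523, -0.085], TCP at [0.201, -0.565, 0.245] pointing down, gripper open.
Joint ranges: [-2.96, 2.96], [-0.89, 2.26], [0.02, 2.5], [-1.34, 4.48], [0, 2.73], [-2.66, 2.66]. Speed limits (rad/s): [2.39, 2.39, 2.79, 3.14, 3.14, 3.14].

## Interface

Orientations are given as a 3x3 rotation matrix whose columns are the frame's x, y, z axes.
In Python, from bench import * gives the robot as it stands.
- The arm moves only by the tool arm_command, never from a script. Its argument "rows" is a list of rows, each an object of numbers: "hand": the opening, from 0 (shut) to 1 (fully open); "x", "y", "z": the shift along the world's x, y, z in mm; "yaw": the turn about the world's z in rad. A call has 1 to 10 rows; each row shifts and turns the pose as measured when the row begins; what a row does not reach is not made up. A row lasts 1/10 s, in which the tool goes at most 50 mm and 8.59 degrees, less where a joint would pass 70% of its speed; a pose out of reach is approached as far as the arm can. A call is refused whole if a number of a shift passes 50 or a number of a turn 0.15, either way. A call with a gripper value outside its range is refused whole. The fingers move at their own pace and stop on an object; the grip force is fixed at half the most. Time passes only in rows, so rows that do not move let the fingers close. It gives the time, the measured TCP pose, the force and the opening at its end, in the units of the state.
- observe(): the state, without advancing time (a new reading comes with each control period).
- camera(name): name is "scene" or "top" or "wrist"; returns the picture (384x512x3 uint8, red, green, blue); there is no depth.
- camera_info(name): a dict with "mtx" (3x3 intrinsics, pixels), "R" (3x3) and "t" (3): a world point X has camera coordinates R X + t. Camera axes: x right, y down, z forward; pixel columns grow to the right and rows downward; lengths in m; the calibration is good to about 2 mm. A picture is of the moment at which its call begins: read the wrist's pose just before it. camera_info takes no time and is no camera call; for the wrist camera it gives the pose at the moment of the call.
- sign_off(): hands the job in, once; it reports no verdict.
The state is a dict: "clock": time; "qpos": joint angles; "joint_vel": joint speeds; "effort": joint torques, N m; "tcp_pos": TCP position; "ee_rot": TCP orientation; "wrist_force": force on the tool from outside, world axes, zero at the start; "ft_torque": the same for the moment, N m; "width": opening from 0.0 (shut) to 1.0 (fully open).
Only numpy, scipy, OpenCV 4.12 (cv2) and the standard library are available. Lean on these libraries where they do the work, as an engineer would, in place of code of your own. Each camera call takes 0.05 s, during which the arm holds its last target.

## Working session

There is one attempt and no reset: what is moved stays moved. The work goes in short steps, Python scripts to look and compute and a tool call to move; the robot and the scene stay as the last step left them, time stands still between calls to the robot, and variables do not carry over. Pictures are saved under pics/ and viewed, and the job is handed in when it is done.

Besides the shell and the picture viewer there is one more tool, called after ">>>" by a JSON object that holds its "method" and its "body", one argument or row to a line. arm_command: Moves the arm, as the interface text tells. Its arguments: {"type":"object","properties":{"rows":{"type":"array","items":{"type":"object","properties":{"hand":{"type":"number"},"x":{"type":"number"},"y":{"type":"number"},"z":{"type":"number"},"yaw":{"type":"number"}}}}},"required":["rows"]}

```bash
mkdir -p pics; ls; python3 - <<'E'
from bench import *
import cv2,numpy as np
np.set_printoptions(precision=4,suppress=True)
for n in ("scene","top","wrist"):
    i=camera_info(n); im=camera(n); np.save(f"pics/{n}0.npy",im)
    cv2.imwrite(f"pics/{n}0.png",cv2.cvtColor(im,cv2.COLOR_RGB2BGR))
    print(n,i["mtx"].tolist(),"\n",i["R"],i["t"])
s=observe(); print({k:np.round(v,4).tolist() for k,v in s.items()})
E
```

```text
pics
scene [[375.5313343233518, 0.0, 256.6525336838691], [0.0, 375.5313343233518, 196.53682913862414], [0.0, 0.0, 1.0]] 
 [[-0.8864 -0.4625 -0.017 ]
 [-0.1858  0.3892 -0.9022]
 [ 0.4239 -0.7966 -0.4309]] [0.4833 0.1695 0.6173]
top [[400.64323248173577, 0.0, 261.22262022466975], [0.0, 400.64323248173577, 188.41168652235305], [0.0, 0.0, 1.0]] 
 [[-0.0247 -0.9997  0.0035]
 [-0.9849  0.0238 -0.1715]
 [ 0.1714 -0.0077 -0.9852]] [0.0158 0.5349 1.0288]
wrist [[301.55994186899943, 0.0, 258.46913560140285], [0.0, 301.55994186899943, 193.96541971376757], [0.0, 0.0, 1.0]] 
 [[ 0.3353 -0.9421 -0.0006]
 [-0.9016 -0.321   0.2898]
 [-0.2732 -0.0966 -0.9571]] [-0.5998 -0.0385  0.3795]
{'clock': 0.15, 'qpos': [-1.3154, 0.131, 1.489, 0.0, 1.523, -0.0854], 'joint_vel': [-0.0012, -0.0023, -0.0033, 0.0, 0.0009, 0.0001], 'effort': [0.0008, -57.0064, -50.1159, -0.0003, 0.0097, -0.0], 'tcp_pos': [0.2005, -0.5651, 0.2445], 'ee_rot': [[-0.0004, 0.3342, -0.9425], [0.0014, -0.9425, -0.3342], [-1.0, -0.0014, -0.0001]], 'wrist_force': [-0.5099, -0.7046, -0.1474], 'ft_torque': [0.053, 0.0893, 0.0036], 'width': 0.999}
```

View pics/top0.png

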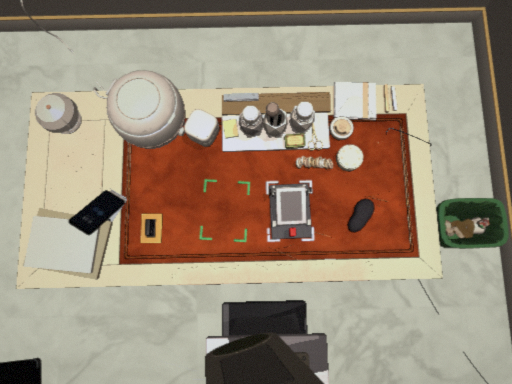

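View pics/scene0.png

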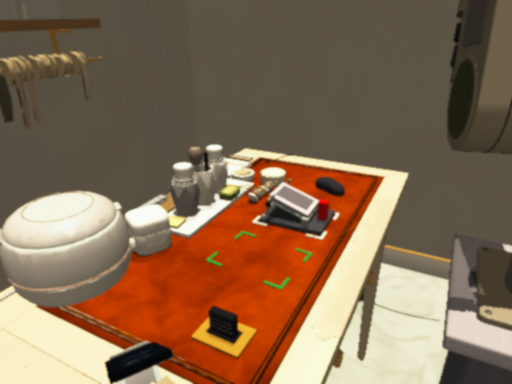

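View pics/wrist0.png

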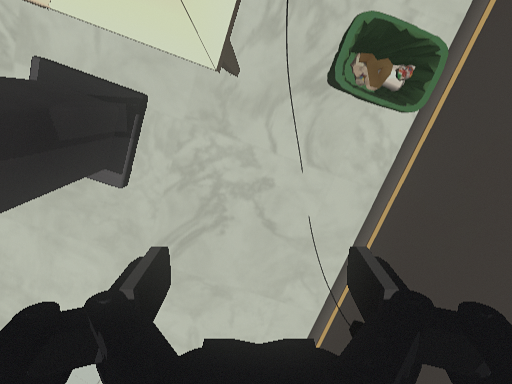

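The top view shows the stand in the white marks near pixel (291,208) with the red post at (292,232). The green marks sit round (225,210), and the plate with its black rib is at (151,228). The bystanders are the tub (350,158), the seals (315,162) and the bean (361,215). Next I measure by colour masks and rays.

```bash
cat > h.py <<'E'
import numpy as np,cv2,json
from bench import *
np.set_printoptions(precision=4,suppress=True)
def ray(info,uv):
    K=info["mtx"];R=np.array(info["R"]);t=np.array(info["t"])
    d=R.T@np.linalg.solve(np.array(K),np.array([uv[0],uv[1],1.]));return -R.T@t,d/np.linalg.norm(d)
def onz(info,uv,z):
    o,d=ray(info,uv);return o+d*(z-o[2])/d[2]
def tri(i1,u1,i2,u2):
    o1,d1=ray(i1,u1);o2,d2=ray(i2,u2)
    s=np.linalg.lstsq(np.c_[d1,-d2],o2-o1,rcond=None)[0]
    a=o1+s[0]*d1;b=o2+s[1]*d2;return (a+b)/2,np.linalg.norm(a-b)
def proj(info,X):
    p=np.array(info["mtx"])@(np.array(info["R"])@X+info["t"]);return p[:2]/p[2]
def grab(name,tag):
    i=camera_info(name);im=camera(name);bgr=cv2.cvtColor(im,cv2.COLOR_RGB2BGR)
    cv2.imwrite(f"pics/{tag}.png",bgr);return i,bgr
def hsv(b):return cv2.cvtColor(b,cv2.COLOR_BGR2HSV)
def comps(m,amin=8):
    n,l,s,c=cv2.connectedComponentsWithStats(m.astype(np.uint8),connectivity=8)
    return [(tuple(np.round(c[k],1)),int(s[k,4]),s[k,:4].tolist()) for k in range(1,n) if s[k,4]>=amin]
E
python3 - <<'E'
from h import *
for n in ("top","scene"):
    b=cv2.imread(f"pics/{n}0.png");h=hsv(b);i=camera_info(n)
    g=(h[...,0]>45)&(h[...,0]<80)&(h[...,1]>120)&(h[...,2]>80)
    if n=="top": g[:, :190]=0; g[:,260:]=0
    print(n,"green",comps(g))
    ys,xs=np.nonzero(g); 
    P=np.array([onz(i,(x,y),0)[:2] for x,y in zip(xs,ys)],np.float32); print(len(P), cv2.minAreaRect(P))
    r=((h[...,0]<4)|(h[...,0]>175))&(h[...,1]>200)&(h[...,2]>120)
    print("red",comps(r,6))
    # plate brass colour
    y=(h[...,0]>14)&(h[...,0]<24)&(h[...,1]>130)&(h[...,2]>120)
    print("brass",comps(y,40))
    print(h[228,145] if n=="top" else h[338,210], h[232,292] if n=="top" else h[210,323])
b=cv2.imread("pics/top0.png");cv2.imwrite("pics/topc.png",cv2.resize(b[130:280,120:400],None,fx=2.8,fy=2.8,interpolation=cv2.INTER_CUBIC))
b=cv2.imread("pics/scene0.png");cv2.imwrite("pics/scc.png",cv2.resize(b[150:370,170:400],None,fx=2.7,fy=2.7,interpolation=cv2.INTER_CUBIC))
E
```

```text
top green []Traceback (most recent call last):
  File "<stdin>", line 8, in <module>
cv2.error: OpenCV(4.12.0) /io/opencv/modules/imgproc/src/convhull.cpp:143: error: (-215:Assertion failed) total >= 0 && (depth == CV_32F || depth == CV_32S) in function 'convexHull'
```

```bash
python3 - <<'E'
from h import *
b=cv2.imread("pics/top0.png");h=hsv(b)
print(h[178:184,202:220:3].tolist()); print(h[185:190,203:210].tolist())
cv2.imwrite("pics/topc.png",cv2.resize(b[130:280,120:400],None,fx=2.8,fy=2.8,interpolation=cv2.INTER_CUBIC))
b=cv2.imread("pics/scene0.png");cv2.imwrite("pics/scc.png",cv2.resize(b[150:370,170:400],None,fx=2.7,fy=2.7,interpolation=cv2.INTER_CUBIC))
E
```

```text
[[[8, 215, 126], [13, 187, 120], [11, 190, 129], [10, 209, 133], [9, 208, 141], [8, 208, 147]], [[7, 208, 130], [51, 115, 133], [36, 119, 118], [23, 141, 116], [20, 152, 126], [8, 206, 146]], [[8, 201, 133], [63, 115, 166], [62, 115, 160], [61, 117, 159], [61, 112, 166], [11, 184, 147]], [[8, 208, 131], [63, 115, 168], [46, 112, 114], [50, 113, 131], [56, 109, 161], [11, 191, 144]], [[8, 203, 132], [61, 113, 154], [11, 207, 128], [10, 185, 139], [12, 184, 140], [8, 207, 143]], [[8, 204, 129], [62, 114, 156], [7, 208, 136], [8, 210, 142], [8, 204, 144], [8, 207, 148]]]
[[[20, 156, 113], [58, 108, 142], [59, 109, 155], [27, 126, 109], [10, 206, 131], [8, 207, 138], [9, 211, 139]], [[19, 147, 113], [58, 111, 143], [58, 108, 151], [25, 131, 111], [10, 209, 133], [8, 203, 138], [8, 208, 140]], [[19, 147, 113], [59, 110, 141], [57, 109, 148], [20, 156, 106], [9, 210, 135], [8, 208, 142], [8, 212, 142]], [[21, 139, 114], [60, 107, 148], [54, 105, 151], [16, 163, 122], [9, 210, 136], [8, 203, 147], [8, 205, 147]], [[25, 124, 119], [61, 109, 164], [53, 110, 153], [16, 167, 122], [9, 204, 141], [8, 210, 146], [8, 202, 145]]]
```

```bash
python3 - <<'E'
from h import *
for n in ("top","scene"):
    b=cv2.imread(f"pics/{n}0.png");h=hsv(b);i=camera_info(n)
    g=(h[...,0]>35)&(h[...,0]<95)&(h[...,1]>90)&(h[...,2]>60)
    if n=="top": g[:, :190]=0; g[:,260:]=0;g[:165]=0
    else: g[:225]=0
    print(n,"green",comps(g,3))
    ys,xs=np.nonzero(g); 
    P=np.array([onz(i,(x,y),0)[:2] for x,y in zip(xs,ys)],np.float32)
    if len(P): print(len(P), cv2.minAreaRect(P))
    r=((h[...,0]<4)|(h[...,0]>175))&(h[...,1]>200)&(h[...,2]>120)
    print("red",comps(r,6))
    y=(h[...,0]>12)&(h[...,0]<26)&(h[...,1]>130)&(h[...,2]>120)
    print("brass",comps(y,40))
    print(h[228,145] if n=="top" else h[338,210], h[232,292] if n=="top" else h[210,323])
E
```

```text
top green [((np.float64(207.5), np.float64(182.8)), 52, [204, 179, 13, 13]), ((np.float64(245.5), np.float64(185.3)), 49, [238, 181, 12, 14]), ((np.float64(203.2), np.float64(234.9)), 52, [200, 226, 12, 14]), ((np.float64(241.9), np.float64(237.5)), 51, [234, 229, 13, 13])]
204 ((0.48542582988739014, 0.10498259961605072), (0.12827804684638977, 0.16808204352855682), 85.25174713134766)
red []
brass [((np.float64(151.3), np.float64(227.9)), 448, [140, 213, 22, 30])]
[ 16 123  81] [  2 180 213]
scene green [((np.float64(243.5), np.float64(234.2)), 36, [235, 232, 20, 7]), ((np.float64(305.0), np.float64(254.0)), 50, [296, 249, 15, 13]), ((np.float64(213.2), np.float64(259.4)), 63, [207, 252, 15, 14]), ((np.float64(277.3), np.float64(283.7)), 83, [264, 278, 25, 11])]
232 ((0.487041175365448, 0.10160002112388611), (0.12907364964485168, 0.16860680282115936), 85.42681121826172)
red [((np.float64(323.5), np.float64(202.0)), 34, [320, 200, 8, 5])]
brass [((np.float64(168.2), np.float64(203.4)), 119, [161, 195, 14, 16]), ((np.float64(245.0), np.float64(234.1)), 40, [234, 230, 23, 10]), ((np.float64(417.1), np.float64(253.1)), 220, [384, 245, 67, 18]), ((np.float64(303.3), np.float64(252.9)), 61, [294, 247, 19, 16]), ((np.float64(214.7), np.float64(257.9)), 44, [205, 251, 18, 16]), ((np.float64(278.0), np.float64(282.4)), 59, [262, 277, 29, 13]), ((np.float64(80.9), np.float64(315.1)), 43, [69, 311, 23, 8]), ((np.float64(224.6), np.float64(338.0)), 1056, [191, 317, 66, 40]), ((np.float64(128.6), np.float64(334.8)), 53, [118, 330, 24, 11])]
[ 20 204 233] [  1 247  98]
```

View pics/topc.png

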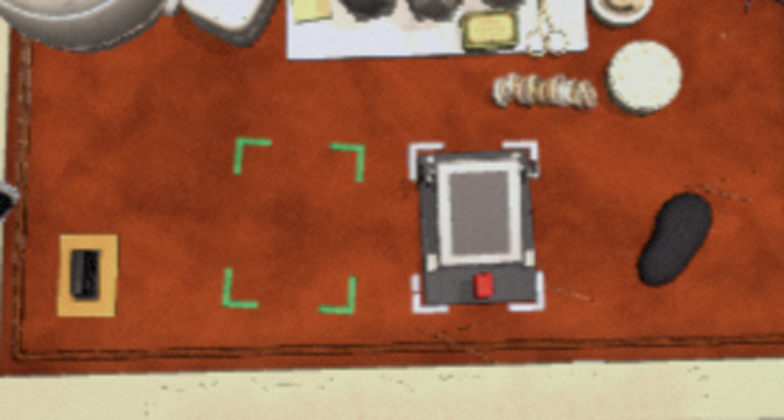

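View pics/scc.png

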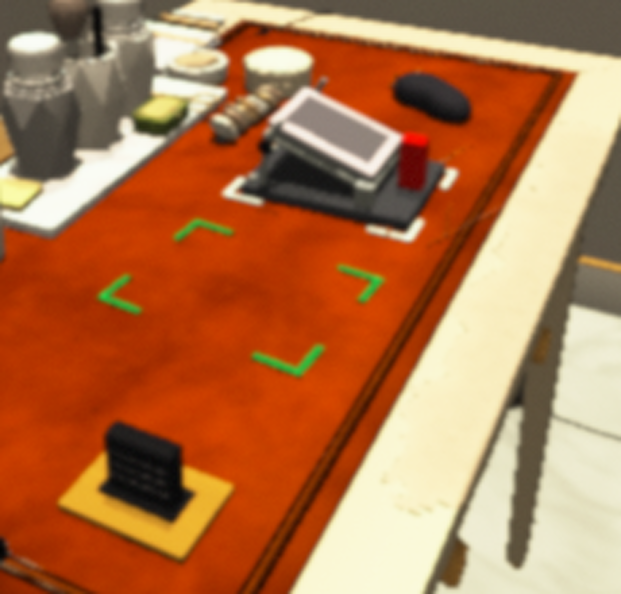

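```bash
python3 - <<'E'
from h import *
i=camera_info("top");b=cv2.imread("pics/top0.png");h=hsv(b)
w=(h[...,1]<60)&(h[...,2]>150); w[:175]=0;w[245:]=0;w[:,:262]=0;w[:,320:]=0
print("white",comps(w,3))
r=((h[...,0]<4)|(h[...,0]>175))&(h[...,1]>140)&(h[...,2]>165)
r[:215]=0;r[245:]=0;r[:,:270]=0;r[:,315:]=0
print("red",comps(r,3))
d=(h[...,2]<90)&(h[...,1]<120); d[:175]=0;d[245:]=0;d[:,:262]=0;d[:,320:]=0
print("dark",comps(d,10))
k=(h[...,2]<70); k[:205]=0;k[245:]=0;k[:,:130]=0;k[:,170:]=0
print("rib",comps(k,5))
y=(h[...,0]>12)&(h[...,0]<26)&(h[...,1]>110)&(h[...,2]>120);y[:205]=0;y[250:]=0;y[:,:130]=0;y[:,175:]=0
m=y|k
P=np.array([onz(i,(u,v),0.005)[:2] for v,u in zip(*np.nonzero(y))],np.float32);print("plate",cv2.minAreaRect(P),P.mean(0))
P=np.array([onz(i,(u,v),0.045)[:2] for v,u in zip(*np.nonzero(k))],np.float32);print("ribtop",cv2.minAreaRect(P),P.mean(0))
i=camera_info("scene");h=hsv(cv2.imread("pics/scene0.png"))
y=(h[...,0]>12)&(h[...,0]<26)&(h[...,1]>110)&(h[...,2]>100);y[:310]=0;y[362:]=0;y[:,:185]=0;y[:,260:]=0
P=np.array([onz(i,(u,v),0.005)[:2] for v,u in zip(*np.nonzero(y))],np.float32);print("plate sc",cv2.minAreaRect(P),P.mean(0))
r=((h[...,0]<5)|(h[...,0]>172))&(h[...,1]>180);r[:195]=0;r[225:]=0;r[:,:314]=0;r[:,335:]=0;print(comps(r,3))
E
```

```text
white [((np.float64(269.3), np.float64(184.9)), 58, [266, 181, 12, 13]), ((np.float64(306.9), np.float64(182.1)), 41, [299, 180, 13, 7]), ((np.float64(291.2), np.float64(204.2)), 512, [276, 185, 31, 40]), ((np.float64(273.5), np.float64(186.5)), 4, [273, 186, 2, 2]), ((np.float64(310.0), np.float64(192.0)), 3, [309, 192, 3, 1]), ((np.float64(309.0), np.float64(221.8)), 16, [308, 219, 3, 6]), ((np.float64(273.9), np.float64(223.4)), 17, [273, 221, 3, 6]), ((np.float64(310.1), np.float64(235.8)), 52, [302, 227, 12, 14]), ((np.float64(268.0), np.float64(230.8)), 16, [267, 228, 3, 6]), ((np.float64(271.3), np.float64(239.0)), 41, [267, 235, 13, 7])]
red [((np.float64(292.7), np.float64(231.3)), 42, [290, 228, 6, 8])]
dark [((np.float64(307.5), np.float64(191.0)), 29, [306, 185, 5, 14]), ((np.float64(272.2), np.float64(204.7)), 179, [269, 186, 7, 44]), ((np.float64(299.8), np.float64(224.8)), 28, [289, 224, 20, 3]), ((np.float64(287.7), np.float64(234.7)), 57, [282, 230, 19, 9])]
rib [((np.float64(150.0), np.float64(227.4)), 136, [146, 220, 9, 17])]
plate ((0.44119057059288025, 0.3069908618927002), (0.05773525312542915, 0.07955552637577057), 88.93638610839844) [0.4401 0.306 ]
ribtop ((0.43661800026893616, 0.29872289299964905), (0.04288800060749054, 0.021134497597813606), 1.208065390586853) [0.4381 0.2988]
plate sc ((0.44047725200653076, 0.3065494894981384), (0.060330234467983246, 0.08392834663391113), 89.05298614501953) [0.4342 0.3144]
[((np.float64(322.6), np.float64(209.3)), 180, [318, 199, 11, 21])]
```

```bash
python3 - <<'E'
from h import *
it=camera_info("top");h=hsv(cv2.imread("pics/top0.png"))
isc=camera_info("scene")
w=(h[...,1]<60)&(h[...,2]>150); w[:175]=0;w[245:]=0;w[:,:262]=0;w[:,320:]=0
m=np.zeros_like(w)
for c,a,bb in comps(w,3):
    if a<=60 and a>=16 and not(273<=bb[0]<=274 and bb[1]==221) and bb[0]!=308: m[bb[1]:bb[1]+bb[3],bb[0]:bb[0]+bb[2]]|=w[bb[1]:bb[1]+bb[3],bb[0]:bb[0]+bb[2]]
P=np.array([onz(it,(u,v),0)[:2] for v,u in zip(*np.nonzero(m))],np.float32);print("whitemarks",cv2.minAreaRect(P))
w[:]=(h[...,1]<60)&(h[...,2]>85);  # bed frame
print("post top:",onz(it,(292.7,230.8),.058), "bed centre ray z=.065",onz(it,(291.2,204.2),.065))
print(tri(it,(292.7,230.5),isc,(323.5,202.0)))
# white marks centers
print([onz(it,p,0)[:2] for p in((269.3,184.9),(306.9,182.1),(310.1,235.8),(270.5,236.5))])
print([onz(it,p,0)[:2] for p in((207.5,182.8),(245.5,185.3),(203.2,234.9),(241.9,237.5))])
E
```

```text
whitemarks ((0.48016923666000366, -0.0739503875374794), (0.12756690382957458, 0.16822274029254913), 89.80858612060547)
post top: [ 0.419  -0.0764  0.058 ] bed centre ray z=.065 [ 0.488  -0.0745  0.065 ]
(array([ 0.4187, -0.077 ,  0.0551]), np.float64(0.0025959101577488443))
[array([ 0.5526, -0.0205]), array([ 0.558 , -0.1263]), array([ 0.4079, -0.1285]), array([ 0.4087, -0.0198])]
[array([0.5628, 0.1527]), array([0.5531, 0.0462]), array([0.4176, 0.1647]), array([0.4079, 0.0587])]
```

>>> {"method": "arm_command", "body": {
  "rows": [
    {"x": 10, "y": 40, "yaw": -0.03, "hand": 1},
    {"x": 15, "y": 45, "yaw": -0.03, "hand": 1},
    {"x": 15, "y": 45, "yaw": -0.03, "hand": 1},
    {"x": 15, "y": 45, "yaw": -0.03, "hand": 1},
    {"x": 15, "y": 45, "yaw": -0.03, "hand": 1},
    {"x": 15, "y": 45, "yaw": -0.03, "hand": 1},
    {"x": 15, "y": 45, "yaw": -0.03, "hand": 1},
    {"x": 15, "y": 45, "yaw": -0.03, "hand": 1},
    {"x": 15, "y": 45, "yaw": -0.03, "hand": 1},
    {"x": 15, "y": 45, "yaw": -0.03, "hand": 1}
  ]
}}

```text
schema error: expected keys hand, x, y, z, yaw
```

>>> {"method": "arm_command", "body": {
  "rows": [
    {"x": 10, "y": 40, "z": 0, "yaw": -0.03, "hand": 1},
    {"x": 15, "y": 45, "z": 0, "yaw": -0.03, "hand": 1},
    {"x": 15, "y": 45, "z": 0, "yaw": -0.03, "hand": 1},
    {"x": 15, "y": 45, "z": 0, "yaw": -0.03, "hand": 1},
    {"x": 15, "y": 45, "z": 0, "yaw": -0.03, "hand": 1},
    {"x": 15, "y": 45, "z": 0, "yaw": -0.03, "hand": 1},
    {"x": 15, "y": 45, "z": 0, "yaw": -0.03, "hand": 1},
    {"x": 15, "y": 45, "z": 0, "yaw": -0.03, "hand": 1},
    {"x": 15, "y": 45, "z": 0, "yaw": -0.03, "hand": 1},
    {"x": 15, "y": 45, "z": 0, "yaw": -0.03, "hand": 1}
  ]
}}

```text
clock: 1.15
tcp_pos: [0.3436, -0.1067, 0.238]
ee_rot: [[0.0, 0.018, -1.0], [0.008, -1.0, -0.018], [-1.0, -0.008, -0.001]]
wrist_force: [2.3, -0.8, -0.0]
width: 1.0
```

```bash
python3 - <<'E'
from h import *
i,b=grab("wrist","w1");print(np.array(i["R"]).tolist(),np.array(i["t"]).tolist())
s=observe();print(s["tcp_pos"],s["clock"]); json.dump({k:np.array(i[k]).tolist() for k in("mtx","R","t")},open("w1.json","w"))
E
```

```text
[[0.019178205535193837, -0.9997933263074796, -0.006745450576174236], [-0.9571144219587192, -0.02030935238218265, 0.28899742816233326], [-0.28907469572945405, 0.0009137159526264332, -0.9573061085212408]] [-0.11198242026617121, 0.2909779340973002, 0.4728048437940376]
[ 0.3455 -0.0995  0.2381] 1.2
```

View pics/w1.png

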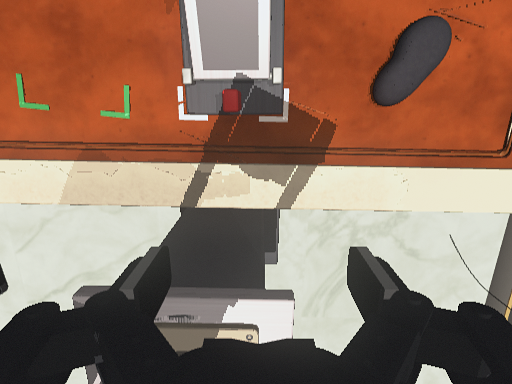

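>>> {"method": "arm_command", "body": {
  "rows": [
    {"x": 30, "y": 11, "z": -5, "yaw": 0, "hand": 1},
    {"x": 30, "y": 11, "z": -5, "yaw": 0, "hand": 1},
    {"x": 12, "y": 3, "z": 0, "yaw": 0, "hand": 1},
    {"x": 0, "y": 0, "z": 0, "yaw": 0, "hand": 1}
  ]
}}

```text
clock: 1.6
tcp_pos: [0.4206, -0.0686, 0.228]
ee_rot: [[0.004, 0.034, -0.999], [0.011, -0.999, -0.034], [-1.0, -0.011, -0.004]]
wrist_force: [-0.7, 0.1, 0.1]
width: 1.0
```

```bash
python3 - <<'E'
from h import *
s=observe();print(s["tcp_pos"],s["clock"],np.abs(s["joint_vel"]).max())
i,b=grab("wrist","w2"); json.dump({k:np.array(i[k]).tolist() for k in("mtx","R","t")},open("w2.json","w"))
h=hsv(b);r=((h[...,0]<5)|(h[...,0]>174))&(h[...,1]>190);print(comps(r,20))
E
```

```text
[ 0.4206 -0.0686  0.228 ] 1.6 0.01425176131742489
[]
```

View pics/w2.png

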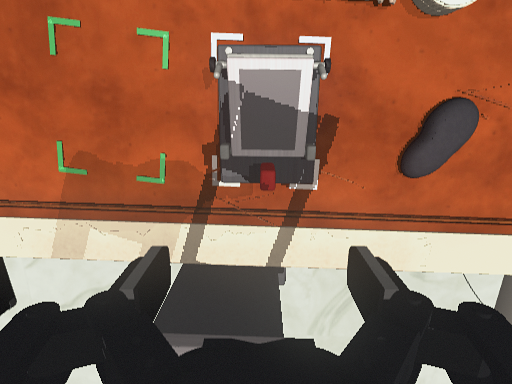

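```bash
python3 - <<'E'
from h import *
b=cv2.imread("pics/w2.png")
cv2.imwrite("pics/w2c.png",cv2.resize(b[25:200,195:345],None,fx=3.4,fy=3.4,interpolation=cv2.INTER_CUBIC))
h=hsv(b)
print(h[168:190:3,267].tolist(),h[168,255].tolist(),h[100,270].tolist(),h[140,280].tolist(), h[100,235].tolist(),h[120,305].tolist())
E
```

```text
[[2, 161, 92], [1, 180, 129], [2, 178, 143], [1, 178, 142], [1, 179, 140], [1, 180, 142], [1, 159, 101], [2, 169, 92]] [6, 26, 50] [175, 19, 79] [174, 16, 78] [6, 19, 134] [8, 20, 137]
```

View pics/w2c.png

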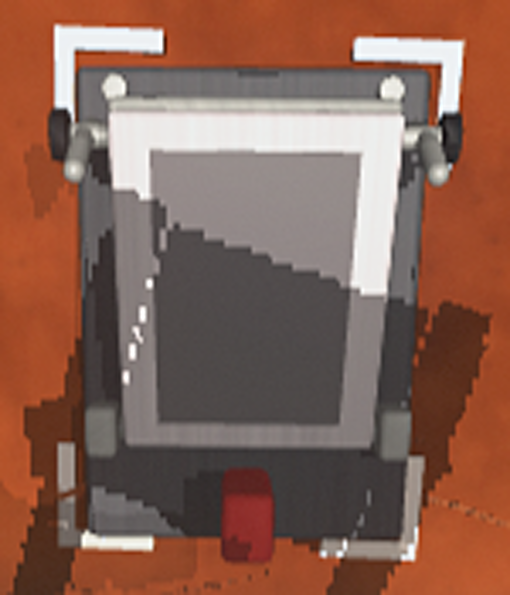

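```bash
python3 - <<'E'
from h import *
w=json.load(open("w2.json"));it=camera_info("top");isc=camera_info("scene")
print(proj(w,np.array([.419,-.0765,.058])))
b=cv2.imread("pics/w2.png");h=hsv(b)
r=((h[...,0]<6)|(h[...,0]>174))&(h[...,1]>140);r[:160]=0;r[195:]=0;r[:,:250]=0;r[:,285:]=0;print(comps(r,10))
print("wrist on z.058",onz(w,(267.6,180.),.058), tri(it,(292.7,230.6),w,(267.6,180)))
# grey area corners, with scene view crops: order TL,TR,BR,BL in wrist = (+x,+y),(+x,-y),(-x,-y),(-x,+y)
C=[(239.1,69.1),(301.5,70.0),(295,149.4),(242.1,149.1)]
h2=hsv(cv2.imread("pics/top0.png"))
for y in range(178,242,3): print(y,h2[y,264:320:2,2].tolist())
E
python3 - <<'E'
import cv2
b=cv2.imread("pics/top0.png");cv2.imwrite("pics/t0c.png",cv2.resize(b[175:245,260:325],None,fx=8,fy=8,interpolation=cv2.INTER_CUBIC))
b=cv2.imread("pics/scene0.png");cv2.imwrite("pics/s0c.png",cv2.resize(b[175:245,250:345],None,fx=8,fy=8,interpolation=cv2.INTER_CUBIC))
E
```

```text
[267.4742 180.7056]
[((np.float64(267.3), np.float64(176.6)), 401, [260, 163, 16, 28])]
wrist on z.058 [ 0.4197 -0.0766  0.058 ] (array([ 0.4196, -0.0766,  0.0572]), np.float64(0.00013376914936453894))
178 [154, 151, 149, 150, 155, 147, 138, 142, 140, 133, 138, 138, 145, 146, 139, 137, 142, 143, 138, 136, 142, 144, 140, 145, 146, 148, 147, 153]
181 [151, 169, 189, 200, 195, 195, 196, 163, 135, 133, 133, 135, 138, 143, 142, 138, 142, 142, 206, 212, 210, 211, 213, 218, 154, 148, 148, 150]
184 [147, 171, 183, 142, 142, 145, 114, 116, 109, 92, 94, 96, 89, 93, 89, 95, 92, 87, 90, 107, 140, 96, 111, 220, 162, 151, 147, 147]
187 [149, 174, 154, 87, 137, 177, 109, 126, 122, 151, 175, 175, 181, 163, 155, 155, 149, 160, 179, 189, 176, 95, 83, 100, 152, 148, 146, 142]
190 [150, 183, 154, 47, 94, 121, 170, 222, 222, 217, 219, 219, 214, 216, 217, 214, 213, 210, 212, 221, 210, 128, 94, 66, 138, 137, 144, 137]
193 [136, 178, 148, 28, 116, 85, 161, 221, 171, 136, 135, 133, 135, 133, 131, 134, 132, 133, 143, 219, 217, 71, 87, 136, 119, 132, 136, 132]
196 [127, 127, 111, 69, 46, 63, 146, 220, 179, 133
[... 1459 characters left out ...]
, 81, 88, 98, 143, 139, 138, 147]
229 [153, 169, 208, 137, 94, 102, 95, 98, 95, 96, 95, 91, 90, 184, 210, 208, 102, 95, 95, 92, 94, 95, 89, 95, 224, 161, 147, 147]
232 [161, 170, 212, 135, 90, 98, 99, 98, 99, 94, 85, 79, 81, 159, 213, 211, 109, 99, 94, 92, 94, 95, 94, 95, 224, 170, 131, 145]
235 [164, 166, 202, 144, 83, 99, 97, 95, 98, 96, 82, 82, 76, 127, 190, 185, 104, 94, 95, 95, 94, 96, 93, 90, 195, 179, 156, 157]
238 [169, 172, 224, 158, 93, 91, 99, 105, 95, 93, 81, 76, 77, 73, 67, 76, 100, 111, 122, 166, 175, 177, 177, 176, 199, 183, 162, 157]
241 [168, 171, 193, 194, 195, 191, 181, 179, 164, 155, 149, 139, 134, 134, 132, 134, 140, 139, 141, 149, 158, 160, 164, 162, 165, 163, 162, 163]
```

View pics/t0c.png

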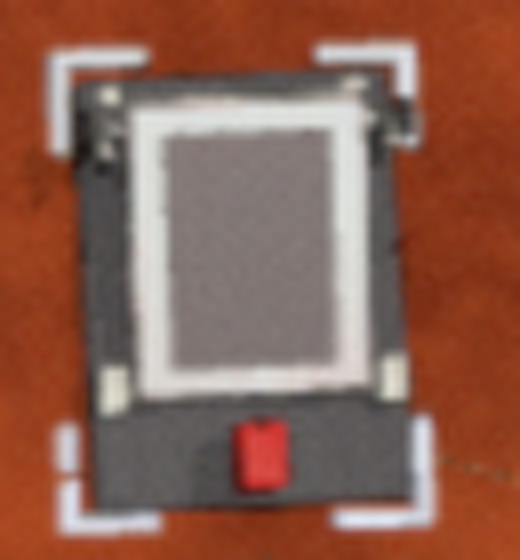

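View pics/s0c.png

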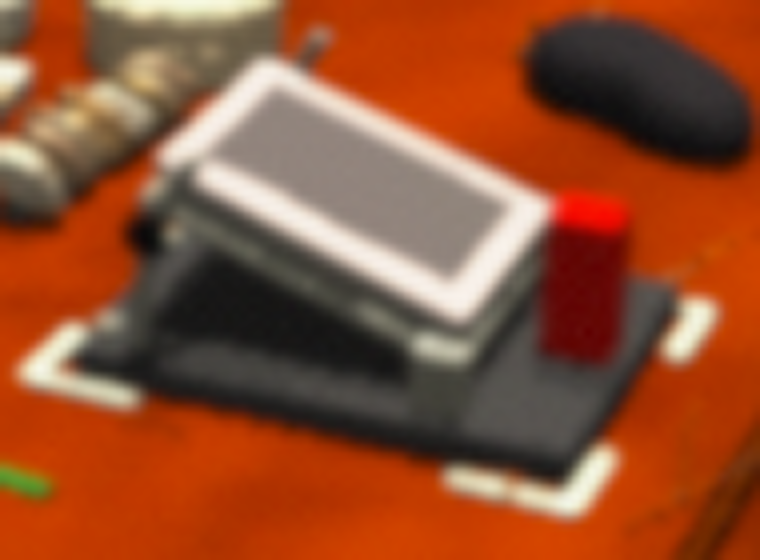

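```bash
python3 - <<'E'
from h import *
w=json.load(open("w2.json"));it=camera_info("top");isc=camera_info("scene")
W=[(239.1,69.1),(301.5,70.0),(295,149.4),(242.1,149.1)]
T=[(280.6,191.6),(301.6,190.9),(302.1,220.9),(281.5,221.)]
S=[(276.9,193.75),(284.4,185.6),(313.1,201.25),(306.25,210)]
def ls(vs):
    A=np.zeros((3,3));c=np.zeros(3)
    for i,u in vs:
        o,d=ray(i,u);M=np.eye(3)-np.outer(d,d);A+=M;c+=M@o
    return np.linalg.solve(A,c)
P=[]
for k in range(4):
    p=ls([(w,W[k]),(it,T[k]),(isc,S[k])]);P.append(p);print(p,tri(w,W[k],isc,S[k]))
P=np.array(P);c=P.mean(0);ux=P[0]+P[1]-P[2]-P[3];uy=P[0]+P[3]-P[1]-P[2];ux/=np.linalg.norm(ux);uy/=np.linalg.norm(uy)
print("c",c,"slope deg",np.degrees(np.arcsin(ux[2])),"yaw",np.degrees(np.arctan2(ux[1],ux[0])),np.degrees(np.arctan2(-uy[0],uy[1])), "len",np.linalg.norm(P[0]-P[3]),np.linalg.norm(P[0]-P[1]))
post=np.array([.4196,-.0766]);d=c[:2]-post;print("post->face",np.linalg.norm(d),np.degrees(np.arctan2(d[1],d[0])))
for sl in range(11,30,3):
    a=np.radians(sl);print(sl,25+50*np.cos(a)-15.5*np.sin(a),22+50*np.sin(a)+15.5*np.cos(a))
# base lower-left/right corners from wrist & top at z=.012
print([onz(it,p,.012)[:2] for p in((271.9,238.3),(311.3,237.4),(269.6,186.5))])
E
```

```text
[ 0.5209 -0.0476  0.0676] (array([ 0.5205, -0.0475,  0.0676]), np.float64(0.005859225688020692))
[ 0.5236 -0.103   0.0644] (array([ 0.524 , -0.1028,  0.0645]), np.float64(0.001487163870415204))
[ 0.4485 -0.1042  0.0379] (array([ 0.4499, -0.1044,  0.0381]), np.float64(0.0014062684758485604))
[ 0.4472 -0.0491  0.0415] (array([ 0.4474, -0.0491,  0.0415]), np.float64(0.0012685576704370338))
c [ 0.4851 -0.076   0.0528] slope deg 19.423294352772803 yaw 1.0130398899922475 2.088469566286615 len 0.07822151263617959 0.055528634379980096
post->face 0.06546931253349139 0.5387551564217891
11 71.12381974404676 46.75567111226603
14 69.76499693200496 49.135678537261334
17 68.28347637494934 51.44130895356389
20 66.68331881774756 53.66624278846502
23 64.96891018103828 55.80438165297652
26 63.144949539727655 57.84986505709096
29 61.21643624315157 59.79708647297748
[array([ 0.4031, -0.0231]), array([ 0.4029, -0.13  ]), array([ 0.5459, -0.0209])]
```

>>> {"method": "arm_command", "body": {
  "rows": [
    {"x": -1, "y": -8, "z": -35, "yaw": -0.015, "hand": 1},
    {"x": 0, "y": 0, "z": -40, "yaw": 0, "hand": 1},
    {"x": 0, "y": 0, "z": -40, "yaw": 0, "hand": 1},
    {"x": 0, "y": 0, "z": -15, "yaw": 0, "hand": 1},
    {"x": 0, "y": 0, "z": 0, "yaw": 0, "hand": 1}
  ]
}}

```text
clock: 2.15
tcp_pos: [0.4158, -0.0803, 0.0956]
ee_rot: [[0.006, 0.015, -1.0], [0.009, -1.0, -0.015], [-1.0, -0.009, -0.006]]
wrist_force: [-0.2, -0.3, 0.5]
width: 0.996
```

```bash
python3 - <<'E'
from h import *
s=observe();print(s["tcp_pos"],s["ee_rot"][:,1])
w=json.load(open("w2.json"));h=hsv(cv2.imread("pics/w2.png"))
g=(h[...,0]>40)&(h[...,0]<90)&(h[...,1]>80)&(h[...,2]>50);g[:,:40]=0;g[:,180:]=0;g[190:]=0
print(comps(g,5));P=np.array([onz(w,(u,v),0)[:2] for v,u in zip(*np.nonzero(g))],np.float32);print(cv2.minAreaRect(P))
E
```

```text
[ 0.4158 -0.0803  0.0956] [ 0.015  -0.9998 -0.0093]
[((np.float64(57.8), np.float64(29.3)), 387, [48, 16, 32, 39]), ((np.float64(158.2), np.float64(41.6)), 370, [137, 28, 32, 41]), ((np.float64(65.9), np.float64(161.7)), 261, [57, 141, 30, 34]), ((np.float64(156.2), np.float64(172.4)), 257, [137, 153, 28, 31])]
((0.48613545298576355, 0.10598355531692505), (0.12881039083003998, 0.1690390259027481), 85.23876953125)
```

>>> {"method": "arm_command", "body": {
  "rows": [
    {"x": 4, "y": 4, "z": -25, "yaw": 0, "hand": 1},
    {"x": 0, "y": 0, "z": -25, "yaw": 0, "hand": 1},
    {"x": 0, "y": 0, "z": -10, "yaw": 0, "hand": 1},
    {"x": 0, "y": 0, "z": 0, "yaw": 0, "hand": 1}
  ]
}}

```text
clock: 2.55
tcp_pos: [0.4207, -0.0791, 0.0384]
ee_rot: [[0.01, 0.012, -1.0], [0.007, -1.0, -0.012], [-1.0, -0.007, -0.011]]
wrist_force: [-0.6, -0.0, 0.9]
width: 0.999
```

>>> {"method": "arm_command", "body": {
  "rows": [
    {"x": -1, "y": 3, "z": -3, "yaw": 0, "hand": 1},
    {"x": 0, "y": 0, "z": 0, "yaw": 0, "hand": 0.3},
    {"x": 0, "y": 0, "z": 0, "yaw": 0, "hand": 0},
    {"x": 0, "y": 0, "z": 0, "yaw": 0, "hand": 0},
    {"x": 0, "y": 0, "z": 0, "yaw": 0, "hand": 0},
    {"x": 0, "y": 0, "z": 0, "yaw": 0, "hand": 0},
    {"x": 0, "y": 0, "z": 0, "yaw": 0, "hand": 0}
  ]
}}

```text
clock: 3.25
tcp_pos: [0.4232, -0.0771, 0.0409]
ee_rot: [[0.018, 0.012, -1.0], [0.005, -1.0, -0.012], [-1.0, -0.005, -0.018]]
wrist_force: [0.8, -0.5, -4.0]
width: 0.174
```

```bash
python3 - <<'E'
from h import *
s=observe();print(s["tcp_pos"],s["ee_rot"][:,1],s["width"],s["wrist_force"],s["ft_torque"])
i,b=grab("wrist","w3")
E
```

```text
[ 0.4232 -0.0771  0.0409] [ 0.012  -0.9999 -0.0051] 0.17366841984075915 [ 0.7953 -0.5475 -3.9958] [-0.33   -0.1501  0.0288]
```

View pics/w3.png

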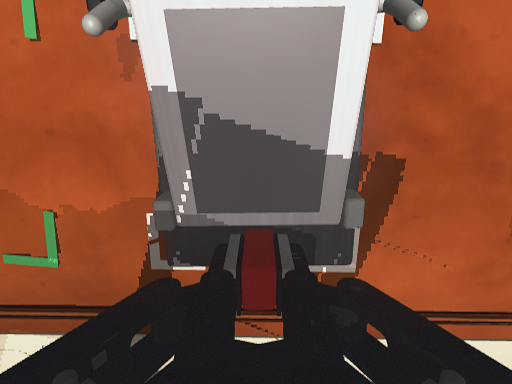

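>>> {"method": "arm_command", "body": {
  "rows": [
    {"x": 0, "y": 0, "z": -3, "yaw": 0, "hand": 0}
  ]
}}

```text
clock: 3.4
tcp_pos: [0.4234, -0.0772, 0.0407]
ee_rot: [[0.017, 0.012, -1.0], [0.006, -1.0, -0.012], [-1.0, -0.005, -0.017]]
wrist_force: [-29.4, 9.0, 70.4]
width: 0.178
```

```bash
python3 - <<'E'
from h import *
s=observe();print(s["tcp_pos"],s["ee_rot"],s["width"],s["wrist_force"],s["ft_torque"])
E
```

```text
[ 0.4234 -0.0772  0.0407] [[ 0.0167  0.0124 -0.9998]
 [ 0.0056 -0.9999 -0.0123]
 [-0.9998 -0.0054 -0.0167]] 0.17834079438826794 [-29.4247   8.9544  70.4124] [1.3412 4.4551 0.499 ]
```

>>> {"method": "arm_command", "body": {
  "rows": [
    {"x": 0, "y": 0, "z": 0, "yaw": 0, "hand": 0},
    {"x": 0, "y": 5, "z": -0.2, "yaw": 0, "hand": 0},
    {"x": 0.5, "y": 10, "z": -0.2, "yaw": -0.01, "hand": 0},
    {"x": 0.5, "y": 12, "z": -0.2, "yaw": -0.015, "hand": 0},
    {"x": 0.5, "y": 12, "z": -0.2, "yaw": -0.015, "hand": 0}
  ]
}}

```text
clock: 3.9
tcp_pos: [0.4257, -0.0403, 0.041]
ee_rot: [[0.018, -0.033, -0.999], [-0.0, -0.999, 0.033], [-1.0, -0.0, -0.018]]
wrist_force: [-0.6, -6.8, 3.0]
width: 0.175
```

```bash
python3 - <<'E'
from h import *
s=observe();print(s["tcp_pos"],s["ee_rot"],s["width"],s["wrist_force"],s["ft_torque"])
i,b=grab("top","t1")
cv2.imwrite("pics/t1c.png",cv2.resize(b[165:255,190:330],None,fx=5,fy=5))
i,b=grab("scene","s1")
cv2.imwrite("pics/s1c.png",cv2.resize(b[165:300,190:360],None,fx=4,fy=4))
E
```

```text
[ 0.4257 -0.0403  0.041 ] [[ 0.0184 -0.0327 -0.9993]
 [-0.0004 -0.9995  0.0327]
 [-0.9998 -0.0002 -0.0184]] 0.17500095525893378 [-0.5644 -6.8482  2.9928] [-0.7294  0.1602 -0.347 ]
```

View pics/t1c.png

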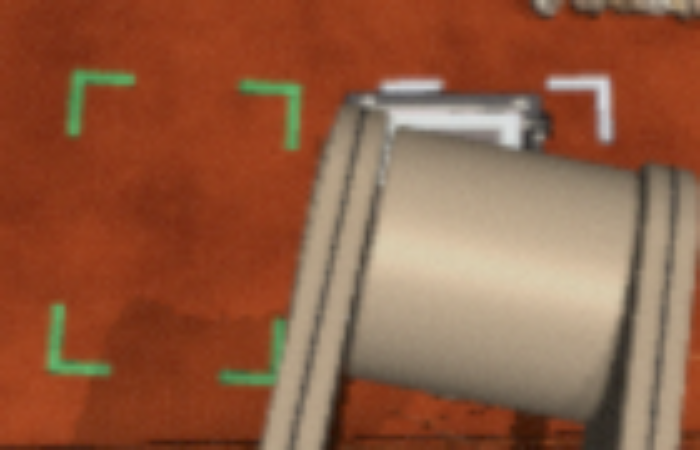

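View pics/s1c.png

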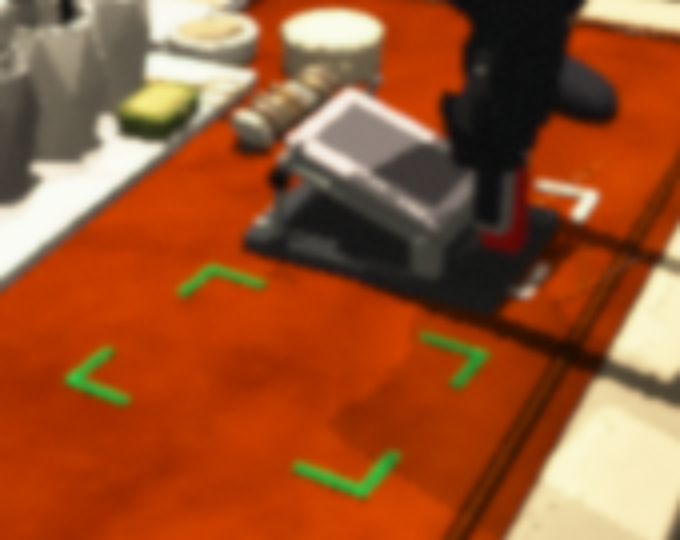

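>>> {"method": "arm_command", "body": {
  "rows": [
    {"x": 0.5, "y": 13, "z": -0.2, "yaw": -0.012, "hand": 0},
    {"x": 0.3, "y": 14, "z": -0.2, "yaw": -0.012, "hand": 0},
    {"x": 0.3, "y": 14, "z": -0.2, "yaw": -0.012, "hand": 0},
    {"x": 0.3, "y": 14, "z": -0.2, "yaw": -0.012, "hand": 0},
    {"x": 0.3, "y": 14, "z": -0.2, "yaw": -0.01, "hand": 0},
    {"x": 0.3, "y": 14, "z": -0.2, "yaw": 0, "hand": 0},
    {"x": 0.3, "y": 14, "z": -0.2, "yaw": 0, "hand": 0},
    {"x": 0.3, "y": 14, "z": -0.2, "yaw": 0, "hand": 0},
    {"x": 0.3, "y": 12, "z": -0.2, "yaw": 0, "hand": 0}
  ]
}}

```text
clock: 4.9
tcp_pos: [0.4321, 0.0785, 0.0414]
ee_rot: [[0.024, -0.091, -0.996], [-0.012, -0.996, 0.091], [-1.0, 0.01, -0.025]]
wrist_force: [-0.3, -6.2, 3.4]
width: 0.179
```

```bash
python3 - <<'E'
from h import *
s=observe();print(s["tcp_pos"],s["ee_rot"],s["width"],s["wrist_force"],s["ft_torque"])
i,b=grab("scene","s2")
cv2.imwrite("pics/s2c.png",cv2.resize(b[165:300,190:360],None,fx=4,fy=4))
i,b=grab("wrist","w4");json.dump({k:np.array(i[k]).tolist() for k in("mtx","R","t")},open("w4.json","w"))
E
```

```text
[0.4321 0.0785 0.0414] [[ 0.0241 -0.0908 -0.9956]
 [-0.0124 -0.9958  0.0905]
 [-0.9996  0.0101 -0.0252]] 0.17861624793839764 [-0.2764 -6.2132  3.4135] [-0.597   0.2884 -0.2009]
```

View pics/s2c.png

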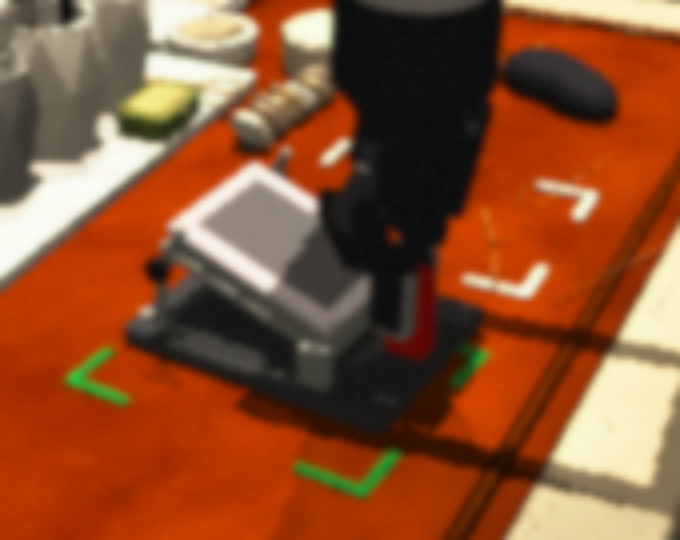

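View pics/w4.png

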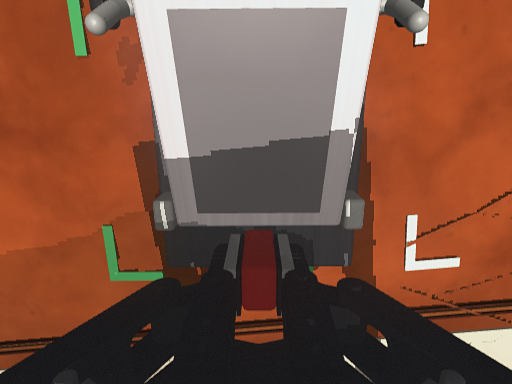

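```bash
python3 - <<'E'
from h import *
w=json.load(open("w4.json"))
W=[(167,9),(347.5,8),(321,213),(192,213)]
a=np.radians(19.5);zl=22e-3+15.5e-3*np.cos(a)+10e-3*np.sin(a);zh=zl+.08*np.sin(a);print(zl,zh)
P=np.array([onz(w,u,z) for u,z in zip(W,(zh,zh,zl,zl))]);print(P)
c=P.mean(0);ux=P[0]+P[1]-P[2]-P[3];y=np.arctan2(ux[1],ux[0]);print(c,np.degrees(y),np.linalg.norm(P[0]-P[3]),np.linalg.norm(P[0]-P[1]),np.linalg.norm(P[2]-P[3]))
off=(25+50*np.cos(a)-15.5*np.sin(a)-60)*1e-3
o=c[:2]-off*np.array([np.cos(y),np.sin(y)]);print("stand origin",o, "need",np.array([.486,.105])-o)
p=o-.06*np.array([np.cos(y),np.sin(y)]);print("post",p)
# post top in w4 seen x~258
E
```

```text
0.03994901170426647 0.06665356044296815
[[0.5354 0.0993 0.0667]
 [0.5308 0.0431 0.0667]
 [0.454  0.0485 0.0399]
 [0.4596 0.1082 0.0399]]
[0.495  0.0748 0.0533] -5.3438492511290905 0.08086423383250001 0.056386584965636914 0.0600044549240827
stand origin [0.488  0.0754] need [-0.002   0.0296]
post [0.4283 0.081 ]
```

>>> {"method": "arm_command", "body": {
  "rows": [
    {"x": -1, "y": 11, "z": -0.2, "yaw": 0, "hand": 0},
    {"x": -1.5, "y": 11, "z": -0.2, "yaw": 0, "hand": 0},
    {"x": -1.5, "y": 8, "z": -0.2, "yaw": 0.005, "hand": 0},
    {"x": 0, "y": 0, "z": -0.2, "yaw": 0, "hand": 0}
  ]
}}

```text
clock: 5.4
tcp_pos: [0.4293, 0.1077, 0.0411]
ee_rot: [[0.026, -0.084, -0.996], [-0.013, -0.996, 0.084], [-1.0, 0.01, -0.027]]
wrist_force: [-1.7, 5.0, 1.8]
width: 0.175
```

```bash
python3 - <<'E'
from h import *
s=observe();print(s["tcp_pos"],s["ee_rot"],s["width"],s["wrist_force"],s["ft_torque"])
i,b=grab("wrist","w5");json.dump({k:np.array(i[k]).tolist() for k in("mtx","R","t")},open("w5.json","w"))
E
```

```text
[0.4293 0.1077 0.0411] [[ 0.0261 -0.0844 -0.9961]
 [-0.0125 -0.9964  0.0841]
 [-0.9996  0.0103 -0.0271]] 0.17468798705638947 [-1.7274  4.9919  1.7995] [1.6967 0.4202 0.183 ]
```

View pics/w5.png

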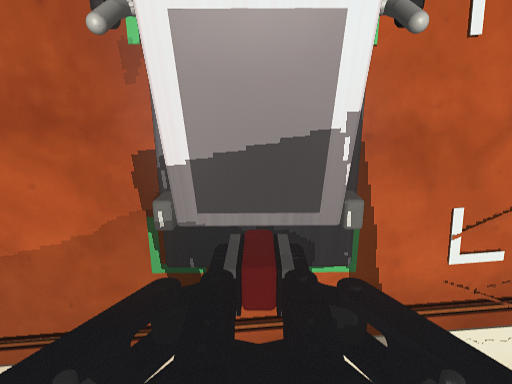

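>>> {"method": "arm_command", "body": {
  "rows": [
    {"x": 0, "y": 0, "z": 0, "yaw": 0, "hand": 0.5},
    {"x": 0, "y": 0, "z": 0, "yaw": 0, "hand": 1},
    {"x": 0, "y": 0, "z": 0, "yaw": 0, "hand": 1},
    {"x": 0, "y": 0, "z": 0, "yaw": 0, "hand": 1},
    {"x": 0, "y": 0, "z": 20, "yaw": 0, "hand": 1},
    {"x": 0, "y": 0, "z": 40, "yaw": 0, "hand": 1},
    {"x": 0, "y": 0, "z": 45, "yaw": 0, "hand": 1},
    {"x": 0, "y": 0, "z": 45, "yaw": 0, "hand": 1},
    {"x": 0, "y": 0, "z": 30, "yaw": 0, "hand": 1},
    {"x": 0, "y": 0, "z": 0, "yaw": 0, "hand": 1}
  ]
}}

```text
clock: 6.45
tcp_pos: [0.4238, 0.104, 0.2243]
ee_rot: [[0.018, -0.086, -0.996], [-0.016, -0.996, 0.085], [-1.0, 0.014, -0.019]]
wrist_force: [0.5, 0.9, 0.2]
width: 1.002
```

```bash
python3 - <<'E'
from h import *
s=observe();print(s["tcp_pos"],s["ee_rot"],s["width"],s["wrist_force"],s["ft_torque"])
i,b=grab("wrist","w6");json.dump({k:np.array(i[k]).tolist() for k in("mtx","R","t")},open("w6.json","w"))
i,b=grab("scene","s6");cv2.imwrite("pics/s6c.png",cv2.resize(b[165:300,190:360],None,fx=4,fy=4))
E
```

```text
[0.4238 0.104  0.2243] [[ 0.0176 -0.0856 -0.9962]
 [-0.0156 -0.9962  0.0853]
 [-0.9997  0.014  -0.0189]] 1.0024728357464685 [0.4743 0.9355 0.2173] [ 0.0037  0.0162 -0.0054]
```

View pics/w6.png

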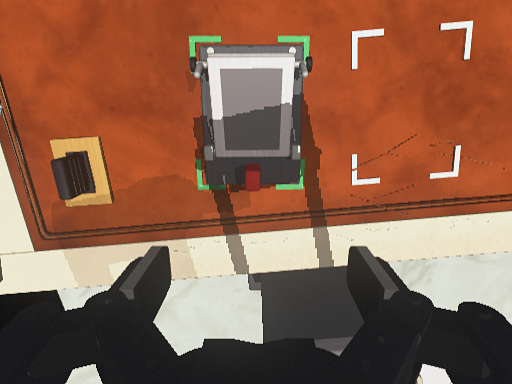

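View pics/s6c.png

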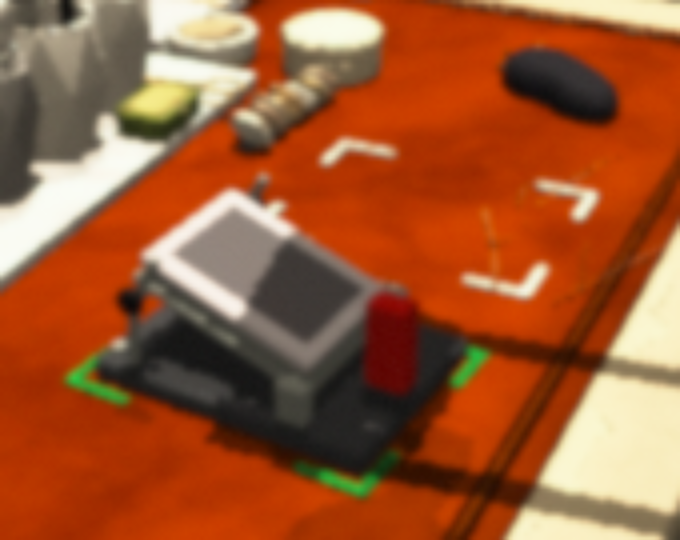

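```bash
python3 - <<'E'
from h import *
b=cv2.imread("pics/w6.png")
cv2.imwrite("pics/w6c.png",cv2.resize(b[25:200,180:325],None,fx=3.4,fy=3.4,interpolation=cv2.INTER_CUBIC))
b=cv2.imread("pics/s6.png")
cv2.imwrite("pics/s6d.png",cv2.resize(b[205:275,215:305],None,fx=8,fy=8,interpolation=cv2.INTER_CUBIC))
E
```

```text
(no output)
```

View pics/w6c.png

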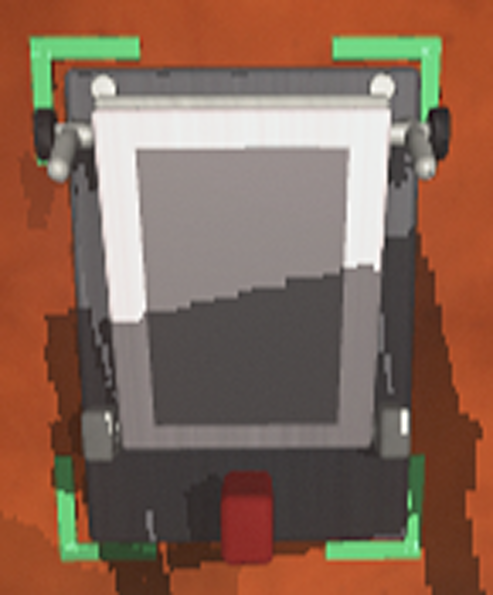

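View pics/s6d.png

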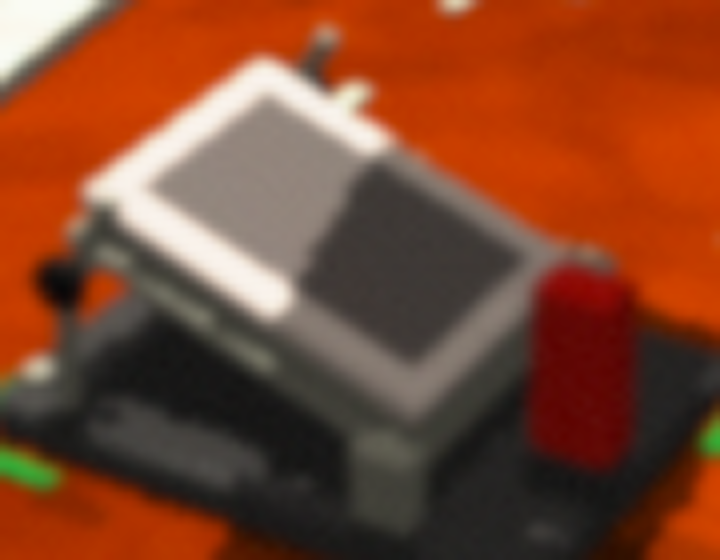

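```bash
python3 - <<'E'
from h import *
w=json.load(open("w6.json"));isc=camera_info("scene");it=camera_info("top")
W=[(220,68.8),(282.6,68.8),(279.4,149.4),(225.3,149.7)]
S=[(233.5,228.75),(248.5,216.9),(280.6,237.75),(266.9,250.6)]
r=[tri(w,a,isc,b) for a,b in zip(W,S)]
for q in r: print(q)
P=np.array([q[0] for q in r])
def rep(P):
    c=P.mean(0);ux=P[0]+P[1]-P[2]-P[3];n=np.linalg.norm(ux);print("c",c,"slope",np.degrees(np.arcsin(ux[2]/n)),"yaw",np.degrees(np.arctan2(ux[1],ux[0])),"L",n/2,np.linalg.norm(P[0]-P[1]+P[3]-P[2])/2);return c,np.arctan2(ux[1],ux[0])
rep(P)
a=np.radians(19.5);zl=22e-3+15.5e-3*np.cos(a)+10e-3*np.sin(a);zh=zl+.08*np.sin(a)
c,y=rep(np.array([onz(w,u,z) for u,z in zip(W,(zh,zh,zl,zl))]))
o=c[:2]-.0068*np.array([np.cos(y),np.sin(y)]);print("stand",o,"green (.486,.105)")
h=hsv(cv2.imread("pics/w6.png"))
g=(h[...,0]>40)&(h[...,0]<90)&(h[...,1]>80)&(h[...,2]>50);g[200:]=0
print(cv2.minAreaRect(np.array([onz(w,(u,v),0)[:2] for v,u in zip(*np.nonzero(g))],np.float32)))
y=(h[...,0]>12)&(h[...,0]<26)&(h[...,1]>100)&(h[...,2]>90);y[:130]=0;y[215:]=0;y[:,:40]=0;y[:,120:]=0
print("plate",comps(y,20),cv2.minAreaRect(np.array([onz(w,(u,v),.005)[:2] for v,u in zip(*np.nonzero(y))],np.float32)))
b=cv2.imread("pics/w6.png");cv2.imwrite("pics/w6p.png",cv2.resize(b[130:215,35:125],None,fx=6,fy=6,interpolation=cv2.INTER_CUBIC))
b=cv2.imread("pics/s6.png");cv2.imwrite("pics/s6p.png",cv2.resize(b[295:365,180:270],None,fx=8,fy=8,interpolation=cv2.INTER_CUBIC))
E
```

```text
(array([0.5303, 0.1256, 0.0652]), np.float64(0.0038460565402067158))
(array([0.5268, 0.0702, 0.0642]), np.float64(0.0015533206894193599))
(array([0.4521, 0.0763, 0.0387]), np.float64(4.455545229612817e-05))
(array([0.4559, 0.1319, 0.041 ]), np.float64(0.0025336491835042906))
c [0.4913 0.101  0.0523] slope 18.35969529097791 yaw -4.7708125581865595 L 0.07882707679104535 0.05566186067191003
c [0.4921 0.1015 0.0533] slope 19.55573864083057 yaw -4.5386140707247264 L 0.0797808664347871 0.056081424421829625
stand [0.4853 0.1021] green (.486,.105)
((0.4861995279788971, 0.10489841550588608), (0.12900979816913605, 0.1683892160654068), 85.33946228027344)
plate [((np.float64(85.9), np.float64(168.3)), 1881, [50, 136, 63, 71])] ((0.44101154804229736, 0.3063163161277771), (0.057233646512031555, 0.08075930178165436), 89.10694885253906)
```

View pics/w6p.png

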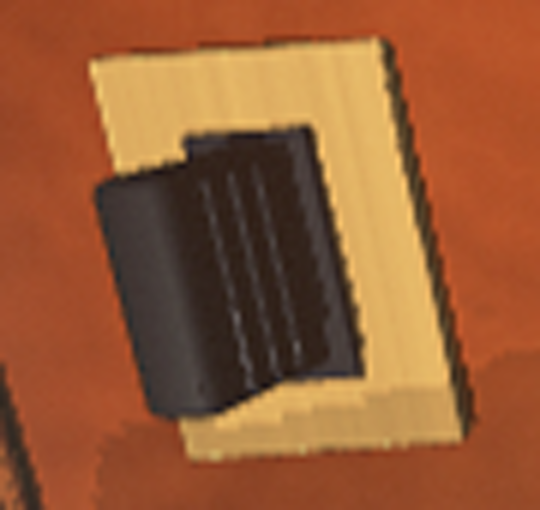

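View pics/s6p.png

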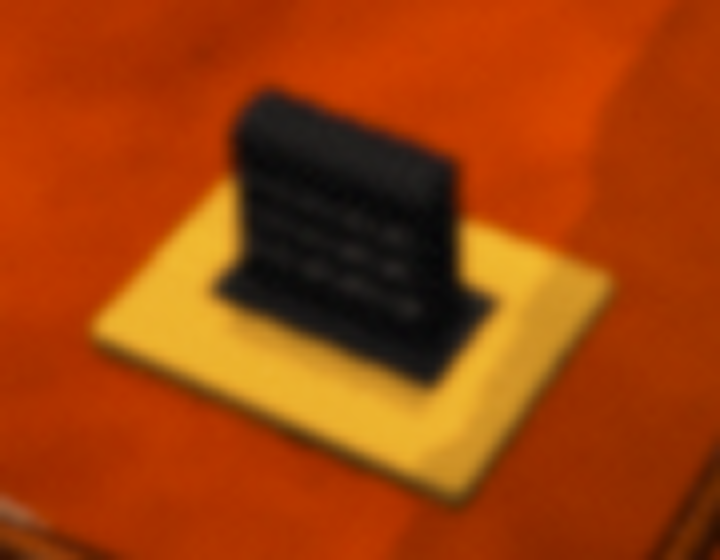

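>>> {"method": "arm_command", "body": {
  "rows": [
    {"x": 3, "y": 30, "z": 0, "yaw": 0.02, "hand": 1},
    {"x": 4, "y": 42, "z": 0, "yaw": 0.02, "hand": 1},
    {"x": 4, "y": 42, "z": 0, "yaw": 0.02, "hand": 1},
    {"x": 4, "y": 42, "z": -20, "yaw": 0.01, "hand": 1},
    {"x": 3, "y": 36, "z": -30, "yaw": 0, "hand": 1},
    {"x": 0, "y": 6, "z": -10, "yaw": 0, "hand": 1},
    {"x": 0, "y": 0, "z": 0, "yaw": 0, "hand": 1}
  ]
}}

```text
clock: 7.25
tcp_pos: [0.4335, 0.3045, 0.1435]
ee_rot: [[-0.003, -0.017, -1.0], [-0.025, -1.0, 0.017], [-1.0, 0.025, 0.003]]
wrist_force: [0.6, -0.8, 0.8]
width: 1.0
```

```bash
python3 - <<'E'
from h import *
s=observe();print(s["tcp_pos"],s["ee_rot"],s["clock"])
i,b=grab("wrist","w7");json.dump({k:np.array(i[k]).tolist() for k in("mtx","R","t")},open("w7.json","w"))
E
```

```text
[0.4335 0.3045 0.1435] [[-0.0031 -0.0165 -0.9999]
 [-0.0253 -0.9995  0.0166]
 [-0.9997  0.0254  0.0027]] 7.25
```

View pics/w7.png

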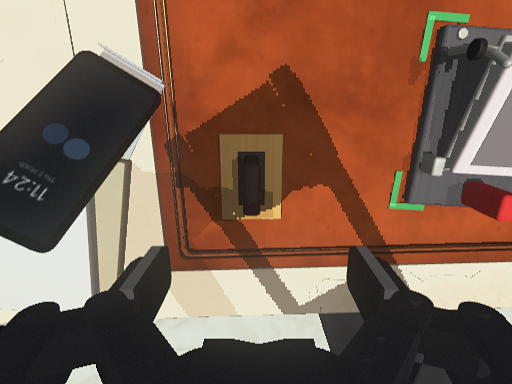

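```bash
python3 - <<'E'
from h import *
w=json.load(open("w7.json"));it=camera_info("top");isc=camera_info("scene");w6=json.load(open("w6.json"))
b=cv2.imread("pics/w7.png");h=hsv(b)
y=(h[...,0]>12)&(h[...,0]<28)&(h[...,1]>90)&(h[...,2]>70);y[:125]=0;y[228:]=0;y[:,:210]=0;y[:,292:]=0
y=max([(y&(lab==k) for n,lab in [cv2.connectedComponents(y.astype(np.uint8))] for k in range(1,n)],key=lambda m:m.sum())
print(y.sum(),cv2.minAreaRect(np.array([onz(w,(u,v),.005)[:2] for v,u in zip(*np.nonzero(y))],np.float32)))
print([onz(w,u,.005)[:2] for u in((220,135),(283,135),(281.5,219),(220,219.5))])
cv2.imwrite("pics/w7c.png",cv2.resize(b[125:230,205:300],None,fx=6,fy=6,interpolation=cv2.INTER_CUBIC))
# rib top +y edge corner triangulation w6 vs scene, vs w7
print(tri(w6,(51.2,161.2),isc,(209.6,311.2)))
E
```

```text
File "<stdin>", line 5
    y=max([(y&(lab==k) for n,lab in [cv2.connectedComponents(y.astype(np.uint8))] for k in range(1,n)],key=lambda m:m.sum())
                                                                                                     ^
SyntaxError: closing parenthesis ']' does not match opening parenthesis '('
```

```bash
python3 - <<'E'
from h import *
w=json.load(open("w7.json"));it=camera_info("top");isc=camera_info("scene");w6=json.load(open("w6.json"))
b=cv2.imread("pics/w7.png");h=hsv(b)
y=(h[...,0]>12)&(h[...,0]<28)&(h[...,1]>90)&(h[...,2]>70);y[:125]=0;y[228:]=0;y[:,:210]=0;y[:,292:]=0
n,lab=cv2.connectedComponents(y.astype(np.uint8));y=lab==1+np.argmax([(lab==k).sum() for k in range(1,n)])
print(y.sum(),cv2.minAreaRect(np.array([onz(w,(u,v),.005)[:2] for v,u in zip(*np.nonzero(y))],np.float32)))
print([onz(w,u,.005)[:2] for u in((220,135),(283,135),(281.5,219),(220,219.5))])
cv2.imwrite("pics/w7c.png",cv2.resize(b[125:230,205:300],None,fx=6,fy=6,interpolation=cv2.INTER_CUBIC))
print(tri(w6,(51.2,161.2),isc,(209.6,311.2)))
E
```

```text
3659 ((0.441291481256485, 0.3071381449699402), (0.05621802806854248, 0.08076632022857666), 89.13506317138672)
[array([0.4805, 0.3333]), array([0.4795, 0.2781]), array([0.4003, 0.2789]), array([0.4013, 0.3375])]
(array([0.4601, 0.3118, 0.0433]), np.float64(0.002251247370988237))
```

View pics/w7c.png

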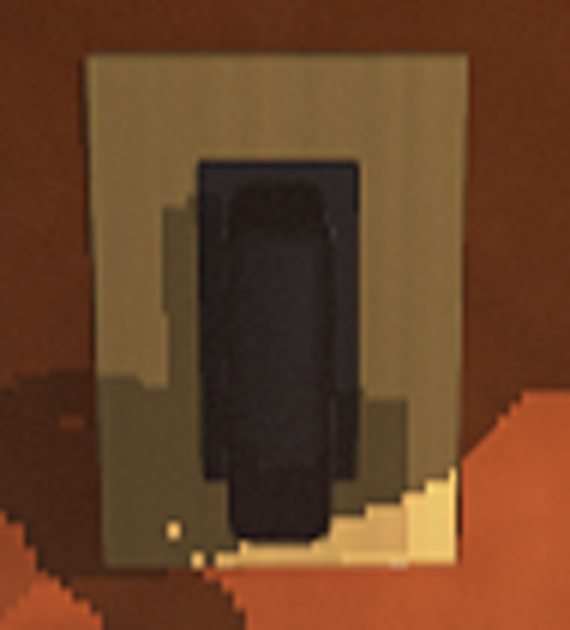

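>>> {"method": "arm_command", "body": {
  "rows": [
    {"x": 8, "y": 3, "z": -30, "yaw": 0, "hand": 1},
    {"x": 1, "y": 1, "z": -35, "yaw": 0, "hand": 1},
    {"x": 0, "y": 0, "z": -20, "yaw": 0, "hand": 1},
    {"x": 0, "y": 0, "z": 0, "yaw": 0, "hand": 1}
  ]
}}

```text
clock: 7.7
tcp_pos: [0.4449, 0.3037, 0.0598]
ee_rot: [[0.001, -0.021, -1.0], [-0.025, -0.999, 0.021], [-1.0, 0.025, -0.001]]
wrist_force: [-1.0, 0.4, 0.8]
width: 1.005
```

>>> {"method": "arm_command", "body": {
  "rows": [
    {"x": -4, "y": 4, "z": -20, "yaw": 0, "hand": 1},
    {"x": 0, "y": 0, "z": -13, "yaw": 0, "hand": 1},
    {"x": 0, "y": 0, "z": 0, "yaw": 0, "hand": 1}
  ]
}}

```text
clock: 8.0
tcp_pos: [0.4439, 0.3058, 0.0304]
ee_rot: [[0.005, -0.025, -1.0], [-0.023, -0.999, 0.024], [-1.0, 0.023, -0.005]]
wrist_force: [0.4, 0.2, 0.2]
width: 1.001
```

>>> {"method": "arm_command", "body": {
  "rows": [
    {"x": -3, "y": 1, "z": -5, "yaw": 0.008, "hand": 1},
    {"x": 0, "y": 0, "z": 0, "yaw": 0, "hand": 0.3},
    {"x": 0, "y": 0, "z": 0, "yaw": 0, "hand": 0},
    {"x": 0, "y": 0, "z": 0, "yaw": 0, "hand": 0}
  ]
}}

```text
clock: 8.4
tcp_pos: [0.4435, 0.3073, 0.0294]
ee_rot: [[0.01, -0.017, -1.0], [-0.021, -1.0, 0.016], [-1.0, 0.021, -0.01]]
wrist_force: [-0.2, 0.4, 0.1]
width: 0.511
```

>>> {"method": "arm_command", "body": {
  "rows": [
    {"x": 0, "y": 0, "z": 0, "yaw": 0, "hand": 0},
    {"x": 0, "y": 0, "z": 0, "yaw": 0, "hand": 0}
  ]
}}

```text
clock: 8.6
tcp_pos: [0.4441, 0.3078, 0.0305]
ee_rot: [[0.011, -0.017, -1.0], [-0.02, -1.0, 0.016], [-1.0, 0.02, -0.012]]
wrist_force: [-10.7, -4.6, 26.7]
width: 0.152
```

```bash
python3 - <<'E'
from h import *
s=observe();print(s["tcp_pos"],s["ee_rot"],s["clock"],s["width"],s["wrist_force"])
i,b=grab("wrist","w8");i,b=grab("scene","s8");cv2.imwrite("pics/s8c.png",cv2.resize(b[280:384,150:300],None,fx=5,fy=5))
E
```

```text
[0.4441 0.3078 0.0305] [[ 0.0112 -0.0165 -0.9998]
 [-0.02   -0.9997  0.0163]
 [-0.9997  0.0198 -0.0115]] 8.6 0.152349170848284 [-10.7332  -4.644   26.6544]
```

View pics/w8.png

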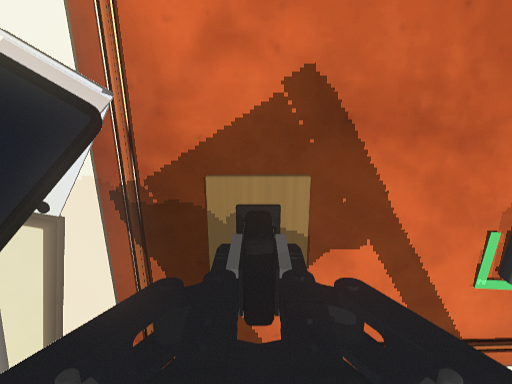

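View pics/s8c.png

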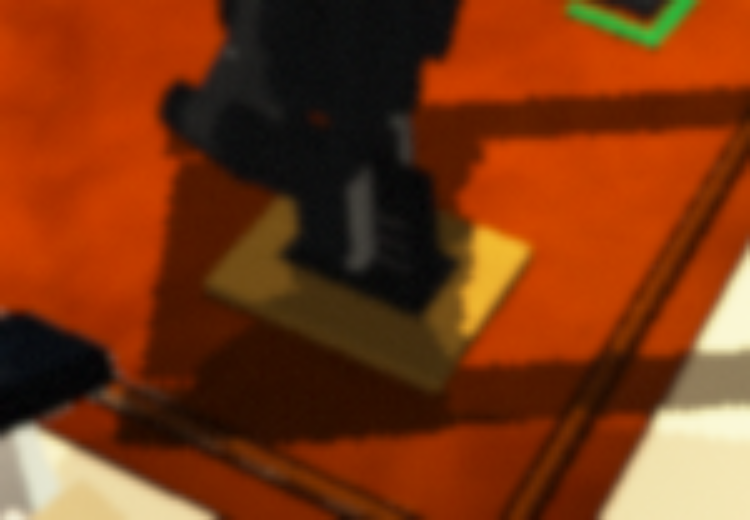

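>>> {"method": "arm_command", "body": {
  "rows": [
    {"x": 0, "y": 0, "z": 0, "yaw": 0, "hand": 0},
    {"x": 0, "y": 0, "z": 10, "yaw": 0, "hand": 0},
    {"x": 0, "y": 0, "z": 25, "yaw": 0, "hand": 0},
    {"x": 0, "y": 0, "z": 30, "yaw": 0, "hand": 0},
    {"x": 0, "y": 0, "z": 30, "yaw": 0, "hand": 0},
    {"x": 0, "y": 0, "z": 25, "yaw": 0, "hand": 0},
    {"x": 0, "y": 0, "z": 0, "yaw": 0, "hand": 0},
    {"x": 0, "y": 0, "z": 0, "yaw": 0, "hand": 0}
  ]
}}

```text
clock: 9.5
tcp_pos: [0.4413, 0.3062, 0.1553]
ee_rot: [[0.007, -0.016, -1.0], [-0.022, -1.0, 0.016], [-1.0, 0.022, -0.007]]
wrist_force: [-0.7, -0.0, -1.7]
width: 0.154
```

```bash
python3 - <<'E'
from h import *
s=observe();print(s["tcp_pos"],s["ee_rot"],s["clock"],s["width"],s["wrist_force"],s["ft_torque"])
i,b=grab("wrist","w9");json.dump({k:np.array(i[k]).tolist() for k in("mtx","R","t")},open("w9.json","w"))
i,b=grab("scene","s9");cv2.imwrite("pics/s9c.png",cv2.resize(b[230:384,150:300],None,fx=5,fy=3.8) if 0 else cv2.resize(b[240:360,150:300],None,fx=5,fy=5))
E
```

```text
[0.4413 0.3062 0.1553] [[ 0.0071 -0.0162 -0.9998]
 [-0.0225 -0.9996  0.0161]
 [-0.9997  0.0224 -0.0075]] 9.5 0.15395589224425402 [-0.6816 -0.0112 -1.6555] [-0.0209  0.0471 -0.0193]
```

View pics/w9.png

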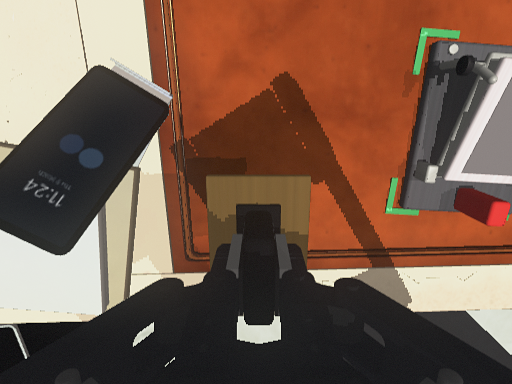

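View pics/s9c.png

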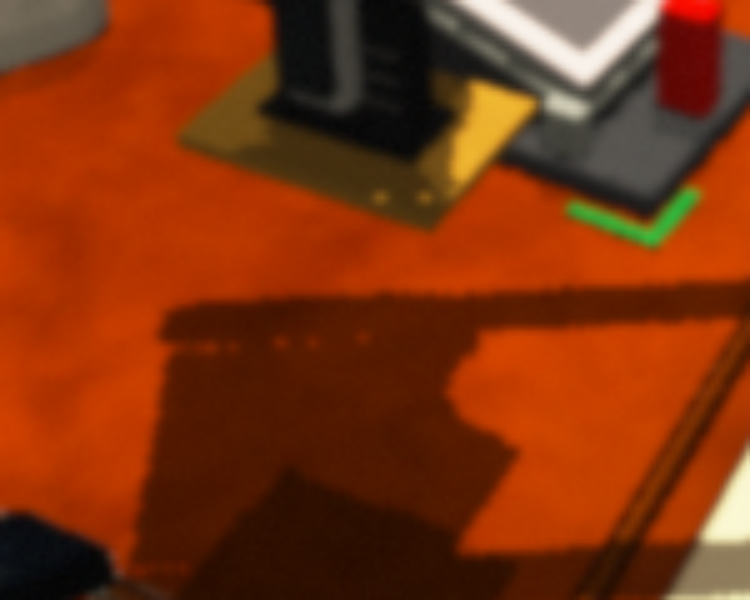

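```bash
python3 - <<'E'
from h import *
w=json.load(open("w9.json"));tcp=np.array([.4413,.3062,.1553])
for z in (.1298,):
    a=onz(w,(206.5,176.5),z);b=onz(w,(310.5,176.5),z);m=(a+b)/2;print(a,b,np.linalg.norm(a-b),np.degrees(np.arctan2(a[0]-b[0],-(a[1]-b[1]))))
    c=m-.04*np.array([np.cos(-.016),np.sin(-.016),0]);print("plate centre rel TCP",c-tcp)
E
```

```text
[0.4785 0.332  0.1298] [0.4773 0.277  0.1298] 0.05505809539290611 178.8166489726176
plate centre rel TCP [-0.0034 -0.001  -0.0255]
```

>>> {"method": "arm_command", "body": {
  "rows": [
    {"x": 6, "y": -25, "z": 0, "yaw": -0.01, "hand": 0},
    {"x": 10, "y": -36, "z": 0, "yaw": -0.015, "hand": 0},
    {"x": 10, "y": -36, "z": 0, "yaw": -0.015, "hand": 0},
    {"x": 10, "y": -36, "z": 0, "yaw": -0.015, "hand": 0},
    {"x": 10, "y": -36, "z": 0, "yaw": -0.01, "hand": 0},
    {"x": 8, "y": -25, "z": 0, "yaw": 0, "hand": 0},
    {"x": 0, "y": 0, "z": 0, "yaw": 0, "hand": 0},
    {"x": 0, "y": 0, "z": 0, "yaw": 0, "hand": 0}
  ]
}}

```text
clock: 10.4
tcp_pos: [0.488, 0.1038, 0.1413]
ee_rot: [[-0.015, -0.081, -0.997], [-0.028, -0.996, 0.081], [-1.0, 0.029, 0.013]]
wrist_force: [-0.1, 0.6, -0.5]
width: 0.151
```

>>> {"method": "arm_command", "body": {
  "rows": [
    {"x": 8, "y": -1, "z": -14, "yaw": 0, "hand": 0},
    {"x": 0, "y": 0, "z": -14, "yaw": 0, "hand": 0},
    {"x": 0, "y": 0, "z": 0, "yaw": 0, "hand": 0},
    {"x": 0, "y": 0, "z": 0, "yaw": 0, "hand": 0}
  ]
}}

```text
clock: 10.8
tcp_pos: [0.4933, 0.1055, 0.1094]
ee_rot: [[-0.021, -0.078, -0.997], [-0.027, -0.997, 0.079], [-0.999, 0.029, 0.019]]
wrist_force: [0.3, 0.6, -0.7]
width: 0.153
```

```bash
python3 - <<'E'
from h import *
s=observe();print(s["tcp_pos"],s["ee_rot"],s["clock"],s["width"],s["wrist_force"],s["ft_torque"])
i,b=grab("wrist","w10");json.dump({k:np.array(i[k]).tolist() for k in("mtx","R","t")},open("w10.json","w"))
i,b=grab("scene","s10");cv2.imwrite("pics/s10c.png",cv2.resize(b[190:290,200:330],None,fx=6,fy=6))
E
```

```text
[0.4933 0.1055 0.1094] [[-0.0207 -0.0782 -0.9967]
 [-0.0272 -0.9965  0.0788]
 [-0.9994  0.0288  0.0185]] 10.8 0.15336774443129222 [ 0.2958  0.5695 -0.6857] [ 0.025  -0.0356 -0.0395]
```

View pics/w10.png

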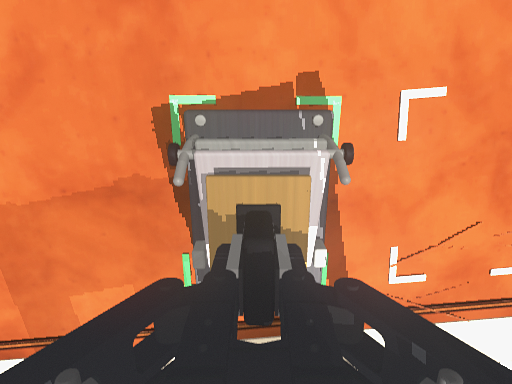

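View pics/s10c.png

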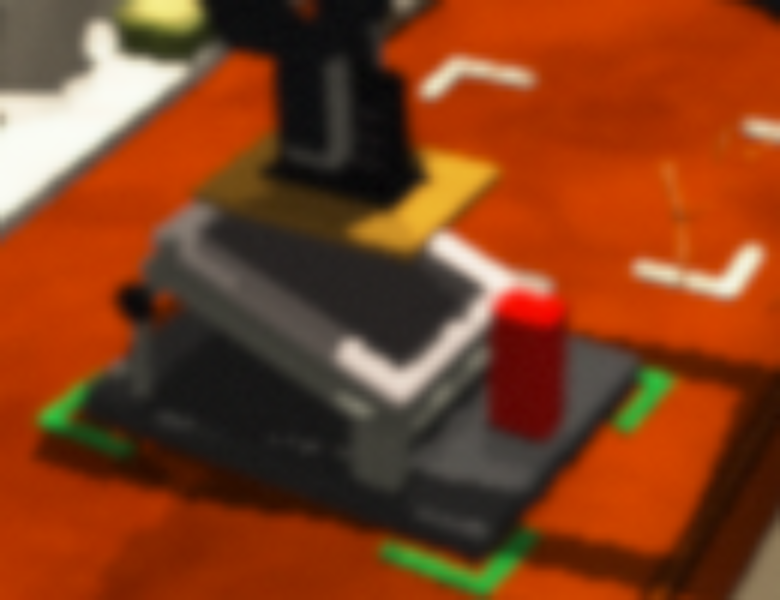

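```bash
python3 - <<'E'
from h import *
w=json.load(open("w10.json"));b=cv2.imread("pics/w10.png")
cv2.imwrite("pics/w10c.png",cv2.resize(b[90:280,160:360],None,fx=3.5,fy=3.5,interpolation=cv2.INTER_CUBIC))
z=.1094-.0255
a=onz(w,(206.5,176.5),z);c=onz(w,(310.5,176.5),z);print(a,c,np.linalg.norm(a-c),(a+c)/2)
f=np.array([.492,.1015,.0533]);psi=np.radians(-4.65);al=np.radians(19.5)
ux=np.array([np.cos(al)*np.cos(psi),np.cos(al)*np.sin(psi),np.sin(al)]);uy=np.array([-np.sin(psi),np.cos(psi),0])
print("pred bed hi corners px",proj(w,f+.049*ux+.039*uy),proj(w,f+.049*ux-.039*uy),"grey hi",proj(w,f+.04*ux+.028*uy),proj(w,f+.04*ux-.028*uy))
m=(a+c)/2;print("plate edge mid across face:",(m-f)@uy, "along horiz",(m-f)[:2]@np.array([np.cos(psi),np.sin(psi)]))
E
```

```text
[0.5316 0.1287 0.0839] [0.5269 0.0741 0.0839] 0.054748551524244 [0.5293 0.1014 0.0839]
pred bed hi corners px [193.4731 154.6357] [332.0909 154.418 ] grey hi [214.4569 168.2224] [310.8722 167.9414]
plate edge mid across face: 0.0029242340519905386 along horiz 0.0371586733212447
```

View pics/w10c.png

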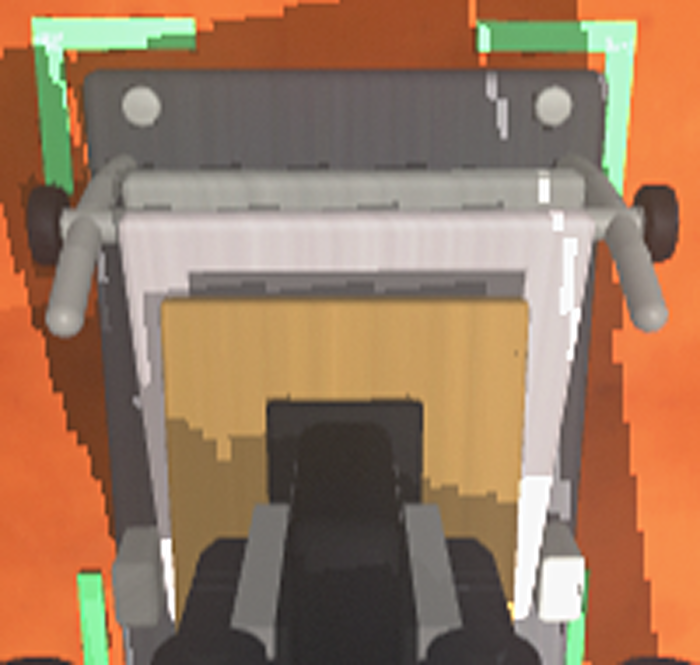

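>>> {"method": "arm_command", "body": {
  "rows": [
    {"x": 5, "y": -3, "z": -3, "yaw": 0, "hand": 0},
    {"x": 0, "y": -1, "z": -2, "yaw": 0, "hand": 0},
    {"x": 0, "y": 0, "z": -1, "yaw": 0, "hand": 0}
  ]
}}

```text
clock: 11.2
tcp_pos: [0.4997, 0.1017, 0.105]
ee_rot: [[-0.017, -0.077, -0.997], [-0.027, -0.997, 0.078], [-0.999, 0.028, 0.015]]
wrist_force: [-0.3, 1.2, 0.2]
width: 0.152
```

>>> {"method": "arm_command", "body": {
  "rows": [
    {"x": -0.5, "y": 0, "z": -1.5, "yaw": 0, "hand": 0},
    {"x": -0.5, "y": 0, "z": -1.5, "yaw": 0, "hand": 0},
    {"x": -0.5, "y": 0, "z": -1.5, "yaw": 0, "hand": 0}
  ]
}}

```text
clock: 11.5
tcp_pos: [0.4986, 0.1015, 0.1007]
ee_rot: [[-0.016, -0.078, -0.997], [-0.027, -0.997, 0.078], [-1.0, 0.028, 0.014]]
wrist_force: [0.6, 0.0, -0.4]
width: 0.154
```

>>> {"method": "arm_command", "body": {
  "rows": [
    {"x": -0.5, "y": 0, "z": -1, "yaw": 0, "hand": 0},
    {"x": -0.5, "y": 0, "z": -1, "yaw": 0, "hand": 0}
  ]
}}

```text
clock: 11.7
tcp_pos: [0.4973, 0.1015, 0.0984]
ee_rot: [[-0.017, -0.078, -0.997], [-0.027, -0.997, 0.078], [-1.0, 0.028, 0.014]]
wrist_force: [0.0, -0.9, 0.5]
width: 0.158
```

>>> {"method": "arm_command", "body": {
  "rows": [
    {"x": -0.7, "y": 0, "z": -1, "yaw": 0, "hand": 0},
    {"x": -0.7, "y": 0, "z": -1, "yaw": 0, "hand": 0}
  ]
}}

```text
clock: 11.9
tcp_pos: [0.4967, 0.1016, 0.097]
ee_rot: [[-0.015, -0.078, -0.997], [-0.027, -0.997, 0.078], [-1.0, 0.028, 0.013]]
wrist_force: [0.5, -0.2, 2.9]
width: 0.15
```

>>> {"method": "arm_command", "body": {
  "rows": [
    {"x": -0.8, "y": 0, "z": -1, "yaw": 0, "hand": 0}
  ]
}}

```text
clock: 12.0
tcp_pos: [0.4964, 0.1017, 0.0965]
ee_rot: [[-0.013, -0.078, -0.997], [-0.026, -0.997, 0.078], [-1.0, 0.027, 0.011]]
wrist_force: [0.6, 0.1, 2.9]
width: 0.153
```

>>> {"method": "arm_command", "body": {
  "rows": [
    {"x": -0.8, "y": 0, "z": -1, "yaw": 0, "hand": 0}
  ]
}}

```text
clock: 12.1
tcp_pos: [0.4962, 0.1017, 0.0961]
ee_rot: [[-0.012, -0.078, -0.997], [-0.026, -0.997, 0.078], [-1.0, 0.027, 0.01]]
wrist_force: [0.5, -0.7, 3.1]
width: 0.151
```

>>> {"method": "arm_command", "body": {
  "rows": [
    {"x": -1, "y": 0, "z": -1.4, "yaw": 0, "hand": 0},
    {"x": -1, "y": 0, "z": -1.4, "yaw": 0, "hand": 0}
  ]
}}

```text
clock: 12.3
tcp_pos: [0.4954, 0.1019, 0.0944]
ee_rot: [[-0.009, -0.078, -0.997], [-0.026, -0.997, 0.078], [-1.0, 0.026, 0.007]]
wrist_force: [0.2, 0.5, 6.3]
width: 0.153
```

>>> {"method": "arm_command", "body": {
  "rows": [
    {"x": -1, "y": 0, "z": -1.4, "yaw": 0, "hand": 0},
    {"x": -1, "y": 0, "z": -1.4, "yaw": 0, "hand": 0}
  ]
}}

```text
clock: 12.5
tcp_pos: [0.4951, 0.102, 0.0932]
ee_rot: [[-0.004, -0.078, -0.997], [-0.025, -0.997, 0.078], [-1.0, 0.026, 0.002]]
wrist_force: [0.6, -0.6, 7.9]
width: 0.157
```

```bash
python3 - <<'E'
from h import *
s=observe();print(s["tcp_pos"],s["ee_rot"],s["clock"],s["width"],s["wrist_force"],s["ft_torque"])
i,b=grab("wrist","w11")
i,b=grab("scene","s11");cv2.imwrite("pics/s11c.png",cv2.resize(b[190:290,200:330],None,fx=6,fy=6))
E
```

```text
[0.4951 0.102  0.0932] [[-0.0043 -0.0783 -0.9969]
 [-0.0255 -0.9966  0.0784]
 [-0.9997  0.0258  0.0023]] 12.5 0.15689626722815242 [ 0.6397 -0.6089  7.8855] [-0.0054 -0.5304 -0.0312]
```

View pics/s11c.png

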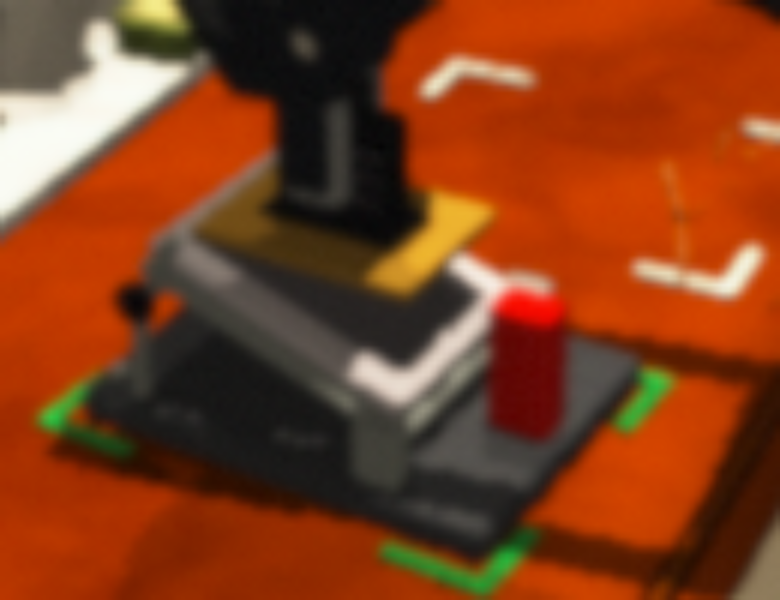

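>>> {"method": "arm_command", "body": {
  "rows": [
    {"x": -1.5, "y": 0, "z": -1.8, "yaw": 0, "hand": 0}
  ]
}}

```text
clock: 12.7
tcp_pos: [0.4948, 0.1021, 0.0926]
ee_rot: [[-0.002, -0.078, -0.997], [-0.025, -0.997, 0.078], [-1.0, 0.025, -0.0]]
wrist_force: [0.3, 0.1, 8.6]
width: 0.154
```

>>> {"method": "arm_command", "body": {
  "rows": [
    {"x": -1.5, "y": 0, "z": -1.8, "yaw": 0, "hand": 0}
  ]
}}

```text
clock: 12.8
tcp_pos: [0.4946, 0.1022, 0.0921]
ee_rot: [[0.002, -0.079, -0.997], [-0.025, -0.997, 0.078], [-1.0, 0.025, -0.004]]
wrist_force: [1.9, -1.5, 10.1]
width: 0.155
```

>>> {"method": "arm_command", "body": {
  "rows": [
    {"x": -1.5, "y": 0, "z": -1.8, "yaw": 0, "hand": 0}
  ]
}}

```text
clock: 12.9
tcp_pos: [0.4946, 0.1022, 0.0918]
ee_rot: [[0.005, -0.079, -0.997], [-0.025, -0.997, 0.078], [-1.0, 0.024, -0.007]]
wrist_force: [1.4, -1.3, 10.9]
width: 0.154
```

>>> {"method": "arm_command", "body": {
  "rows": [
    {"x": -1.5, "y": 0, "z": -1.8, "yaw": 0, "hand": 0}
  ]
}}

```text
clock: 13.0
tcp_pos: [0.4945, 0.1022, 0.0914]
ee_rot: [[0.009, -0.079, -0.997], [-0.025, -0.997, 0.079], [-1.0, 0.024, -0.011]]
wrist_force: [1.0, -0.3, 9.8]
width: 0.151
```

>>> {"method": "arm_command", "body": {
  "rows": [
    {"x": -2, "y": 0, "z": -2.5, "yaw": 0, "hand": 0},
    {"x": -2, "y": 0, "z": -2.5, "yaw": 0, "hand": 0},
    {"x": -2, "y": 0, "z": -2.5, "yaw": 0, "hand": 0}
  ]
}}

```text
clock: 13.3
tcp_pos: [0.4942, 0.1024, 0.0895]
ee_rot: [[0.022, -0.079, -0.997], [-0.024, -0.997, 0.079], [-0.999, 0.022, -0.024]]
wrist_force: [0.7, -1.7, 12.9]
width: 0.151
```

>>> {"method": "arm_command", "body": {
  "rows": [
    {"x": -2.5, "y": 0, "z": -3, "yaw": 0, "hand": 0},
    {"x": -2.5, "y": 0, "z": -3, "yaw": 0, "hand": 0}
  ]
}}

```text
clock: 13.5
tcp_pos: [0.4938, 0.1024, 0.0884]
ee_rot: [[0.033, -0.079, -0.996], [-0.024, -0.997, 0.079], [-0.999, 0.021, -0.035]]
wrist_force: [-2.0, -2.5, 18.5]
width: 0.155
```

```bash
python3 - <<'E'
from h import *
s=observe();print(s["tcp_pos"],s["ee_rot"],s["clock"],s["width"],s["wrist_force"],s["ft_torque"])
i,b=grab("scene","s12");cv2.imwrite("pics/s12c.png",cv2.resize(b[190:290,200:330],None,fx=6,fy=6))
E
```

```text
[0.4938 0.1024 0.0884] [[ 0.033  -0.0794 -0.9963]
 [-0.0239 -0.9966  0.0787]
 [-0.9992  0.0212 -0.0348]] 13.5 0.1546127328100323 [-2.0052 -2.5202 18.4926] [-0.16   -0.0886  0.0357]
```

View pics/s12c.png

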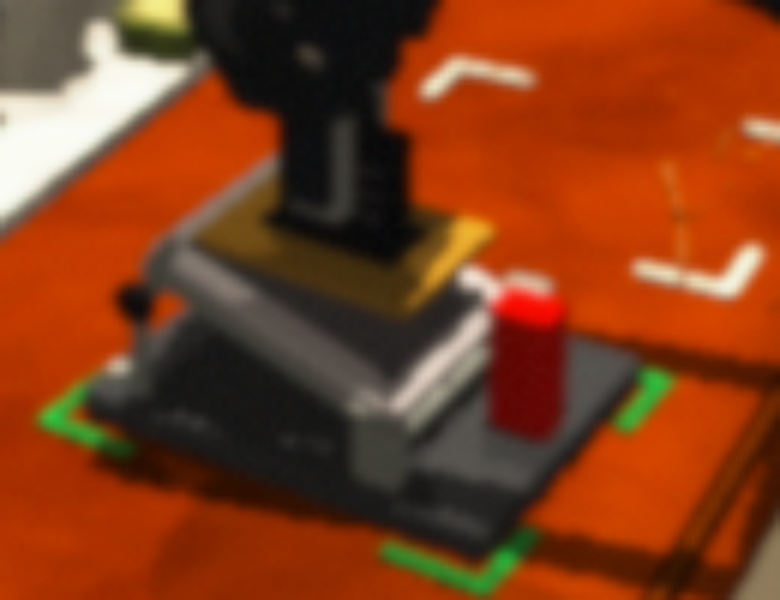

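>>> {"method": "arm_command", "body": {
  "rows": [
    {"x": -3, "y": 0, "z": -2.5, "yaw": 0, "hand": 0},
    {"x": -3, "y": 0, "z": -2.5, "yaw": 0, "hand": 0}
  ]
}}

```text
clock: 13.75
tcp_pos: [0.4926, 0.1027, 0.0883]
ee_rot: [[0.044, -0.08, -0.996], [-0.023, -0.997, 0.079], [-0.999, 0.02, -0.046]]
wrist_force: [0.9, -0.7, 12.8]
width: 0.149
```

>>> {"method": "arm_command", "body": {
  "rows": [
    {"x": -4, "y": 0, "z": -2.5, "yaw": 0, "hand": 0},
    {"x": -4, "y": 0, "z": -2.5, "yaw": 0, "hand": 0}
  ]
}}

```text
clock: 13.95
tcp_pos: [0.4893, 0.1031, 0.0879]
ee_rot: [[0.056, -0.08, -0.995], [-0.022, -0.997, 0.079], [-0.998, 0.018, -0.057]]
wrist_force: [0.1, -0.4, 9.9]
width: 0.156
```

>>> {"method": "arm_command", "body": {
  "rows": [
    {"x": -4, "y": 0, "z": -2.5, "yaw": 0, "hand": 0},
    {"x": -4, "y": 0, "z": -2.5, "yaw": 0, "hand": 0}
  ]
}}

```text
clock: 14.15
tcp_pos: [0.4853, 0.1036, 0.0869]
ee_rot: [[0.066, -0.08, -0.995], [-0.021, -0.997, 0.079], [-0.998, 0.016, -0.067]]
wrist_force: [1.5, 0.1, 9.2]
width: 0.155
```

```bash
python3 - <<'E'
from h import *
s=observe();print(s["ft_torque"])
i,b=grab("scene","s13");cv2.imwrite("pics/s13c.png",cv2.resize(b[190:290,200:330],None,fx=6,fy=6))
i,b=grab("wrist","w13");json.dump({k:np.array(i[k]).tolist() for k in("mtx","R","t")},open("w13.json","w"))
E
```

```text
[ 0.1382 -0.6759  0.0057]
```

View pics/s13c.png

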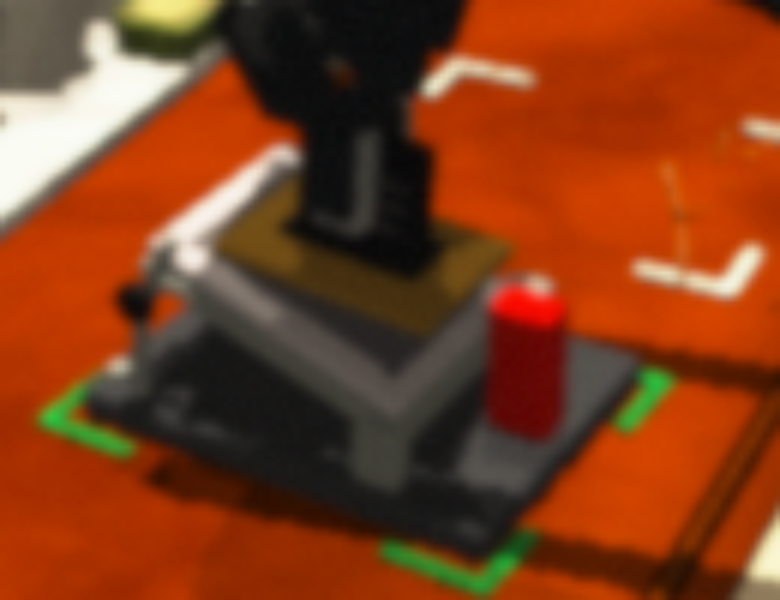

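View pics/w13.png

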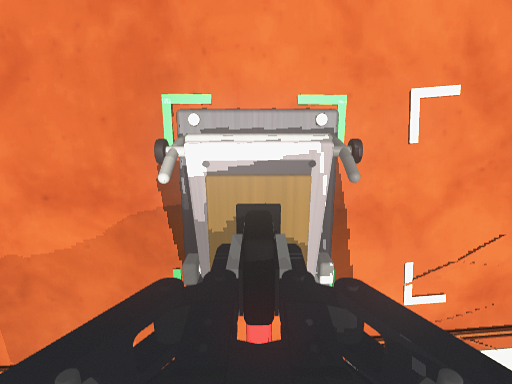

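>>> {"method": "arm_command", "body": {
  "rows": [
    {"x": 2, "y": 0, "z": 3, "yaw": 0, "hand": 0},
    {"x": 5, "y": -0.5, "z": 3, "yaw": 0, "hand": 0},
    {"x": 3, "y": 0, "z": 2, "yaw": 0, "hand": 0},
    {"x": 0, "y": 0, "z": 0, "yaw": 0, "hand": 0}
  ]
}}

```text
clock: 14.65
tcp_pos: [0.4929, 0.1031, 0.0937]
ee_rot: [[0.06, -0.079, -0.995], [-0.021, -0.997, 0.078], [-0.998, 0.016, -0.062]]
wrist_force: [0.9, 0.9, 1.2]
width: 0.15
```

>>> {"method": "arm_command", "body": {
  "rows": [
    {"x": -0.5, "y": -0.2, "z": -2, "yaw": 0, "hand": 0},
    {"x": -0.5, "y": 0, "z": -2.5, "yaw": 0, "hand": 0},
    {"x": -1, "y": 0, "z": -2.5, "yaw": 0, "hand": 0}
  ]
}}

```text
clock: 14.95
tcp_pos: [0.494, 0.103, 0.0887]
ee_rot: [[0.067, -0.08, -0.995], [-0.021, -0.997, 0.078], [-0.998, 0.015, -0.068]]
wrist_force: [-1.1, -1.4, 10.4]
width: 0.152
```

>>> {"method": "arm_command", "body": {
  "rows": [
    {"x": -1, "y": -0.1, "z": -2.5, "yaw": 0, "hand": 0},
    {"x": -1, "y": 0, "z": -2.5, "yaw": 0, "hand": 0},
    {"x": -1, "y": 0, "z": -2.5, "yaw": 0, "hand": 0}
  ]
}}

```text
clock: 15.25
tcp_pos: [0.4943, 0.1031, 0.0867]
ee_rot: [[0.074, -0.08, -0.994], [-0.021, -0.997, 0.078], [-0.997, 0.015, -0.076]]
wrist_force: [-16.1, -1.0, 27.2]
width: 0.153
```

>>> {"method": "arm_command", "body": {
  "rows": [
    {"x": -1, "y": -0.1, "z": -2.5, "yaw": 0, "hand": 0},
    {"x": -1, "y": 0, "z": -2.5, "yaw": 0, "hand": 0},
    {"x": -1, "y": 0, "z": -2.5, "yaw": 0, "hand": 0}
  ]
}}

```text
clock: 15.55
tcp_pos: [0.4942, 0.1031, 0.0867]
ee_rot: [[0.081, -0.08, -0.994], [-0.021, -0.997, 0.078], [-0.997, 0.015, -0.082]]
wrist_force: [-12.8, -1.5, 24.8]
width: 0.154
```

>>> {"method": "arm_command", "body": {
  "rows": [
    {"x": -2.5, "y": -0.2, "z": -2, "yaw": 0, "hand": 0},
    {"x": -2.5, "y": -0.2, "z": -2, "yaw": 0, "hand": 0}
  ]
}}

```text
clock: 15.75
tcp_pos: [0.4933, 0.103, 0.0874]
ee_rot: [[0.091, -0.08, -0.993], [-0.02, -0.997, 0.078], [-0.996, 0.013, -0.092]]
wrist_force: [-0.1, -0.4, 11.8]
width: 0.155
```

>>> {"method": "arm_command", "body": {
  "rows": [
    {"x": -2.5, "y": -0.2, "z": -2, "yaw": 0, "hand": 0},
    {"x": -2.5, "y": -0.2, "z": -2, "yaw": 0, "hand": 0}
  ]
}}

```text
clock: 15.95
tcp_pos: [0.4929, 0.1029, 0.0876]
ee_rot: [[0.102, -0.08, -0.992], [-0.02, -0.997, 0.078], [-0.995, 0.011, -0.103]]
wrist_force: [0.3, -0.2, 10.8]
width: 0.153
```

```bash
python3 - <<'E'
from h import *
s=observe();print(s["ft_torque"],s["qpos"],s["clock"])
i,b=grab("scene","s14");cv2.imwrite("pics/s14c.png",cv2.resize(b[190:290,200:330],None,fx=6,fy=6))
i,b=grab("wrist","w14")
E
```

```text
[-0.027  -0.6999  0.0501] [ 0.1266 -0.0824  2.0069 -0.0358  1.1188  1.7905] 15.95
```

View pics/s14c.png

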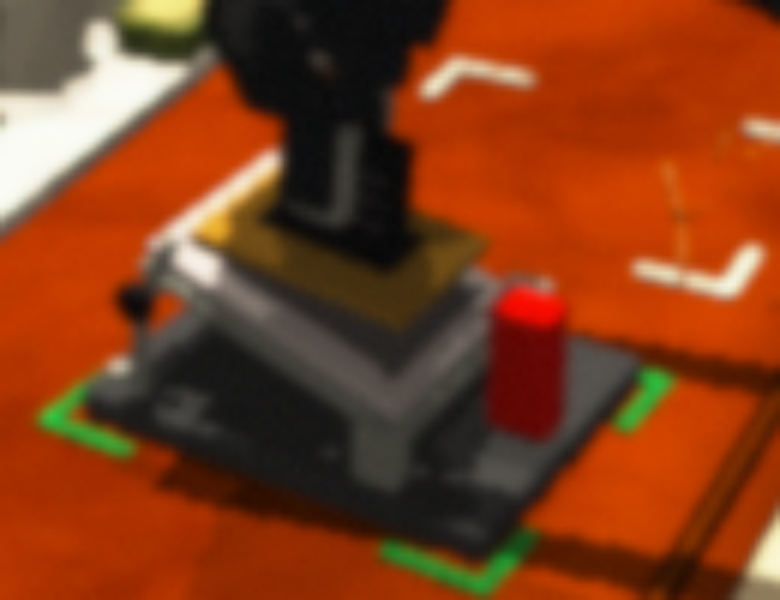

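View pics/w14.png

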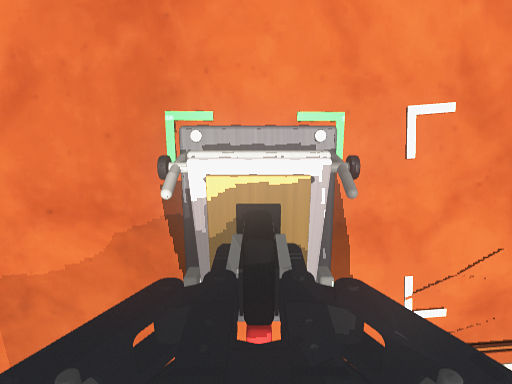

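>>> {"method": "arm_command", "body": {
  "rows": [
    {"x": -2.5, "y": -0.1, "z": -2, "yaw": 0, "hand": 0},
    {"x": -2.5, "y": 0, "z": -2, "yaw": 0, "hand": 0},
    {"x": -2.5, "y": -0.1, "z": -2, "yaw": 0, "hand": 0},
    {"x": -2.5, "y": 0, "z": -2, "yaw": 0, "hand": 0},
    {"x": -2.5, "y": -0.1, "z": -2, "yaw": 0, "hand": 0}
  ]
}}

```text
clock: 16.55
tcp_pos: [0.4918, 0.1029, 0.0874]
ee_rot: [[0.129, -0.08, -0.988], [-0.018, -0.997, 0.078], [-0.991, 0.008, -0.13]]
wrist_force: [1.6, 0.5, 9.9]
width: 0.152
```

>>> {"method": "arm_command", "body": {
  "rows": [
    {"x": -2.5, "y": -0.1, "z": -2.2, "yaw": 0, "hand": 0},
    {"x": -2.5, "y": 0, "z": -2.2, "yaw": 0, "hand": 0},
    {"x": -2.5, "y": -0.1, "z": -2.2, "yaw": 0, "hand": 0},
    {"x": -2.5, "y": 0, "z": -2.2, "yaw": 0, "hand": 0},
    {"x": -2.5, "y": -0.1, "z": -2.2, "yaw": 0, "hand": 0}
  ]
}}

```text
clock: 17.05
tcp_pos: [0.4912, 0.1029, 0.0862]
ee_rot: [[0.157, -0.08, -0.984], [-0.017, -0.997, 0.078], [-0.987, 0.005, -0.158]]
wrist_force: [0.6, -0.4, 10.3]
width: 0.15
```

>>> {"method": "arm_command", "body": {
  "rows": [
    {"x": -2.5, "y": -0.1, "z": -2.2, "yaw": 0, "hand": 0},
    {"x": -2.5, "y": 0, "z": -2.2, "yaw": 0, "hand": 0},
    {"x": -2.5, "y": -0.1, "z": -2.2, "yaw": 0, "hand": 0},
    {"x": -2.5, "y": 0, "z": -2.2, "yaw": 0, "hand": 0},
    {"x": -2.5, "y": -0.1, "z": -2.2, "yaw": 0, "hand": 0},
    {"x": -2.5, "y": 0, "z": -2.2, "yaw": 0, "hand": 0},
    {"x": -2.5, "y": -0.1, "z": -2.2, "yaw": 0, "hand": 0},
    {"x": -2.5, "y": 0, "z": -2.2, "yaw": 0, "hand": 0}
  ]
}}

```text
clock: 17.85
tcp_pos: [0.49, 0.1029, 0.0846]
ee_rot: [[0.202, -0.079, -0.976], [-0.015, -0.997, 0.077], [-0.979, -0.001, -0.203]]
wrist_force: [1.4, -1.0, 8.8]
width: 0.156
```

```bash
python3 - <<'E'
from h import *
s=observe();print(s["ft_torque"],s["wrist_force"],s["qpos"],s["clock"])
i,b=grab("scene","s15");cv2.imwrite("pics/s15c.png",cv2.resize(b[190:290,200:330],None,fx=6,fy=6))
i,b=grab("wrist","w15")
E
```

```text
[-0.2935 -0.8613  0.0421] [ 1.3926 -1.0107  8.7734] [ 0.1344 -0.1803  2.1121 -0.0501  1.0104  1.8066] 17.85
```

View pics/s15c.png

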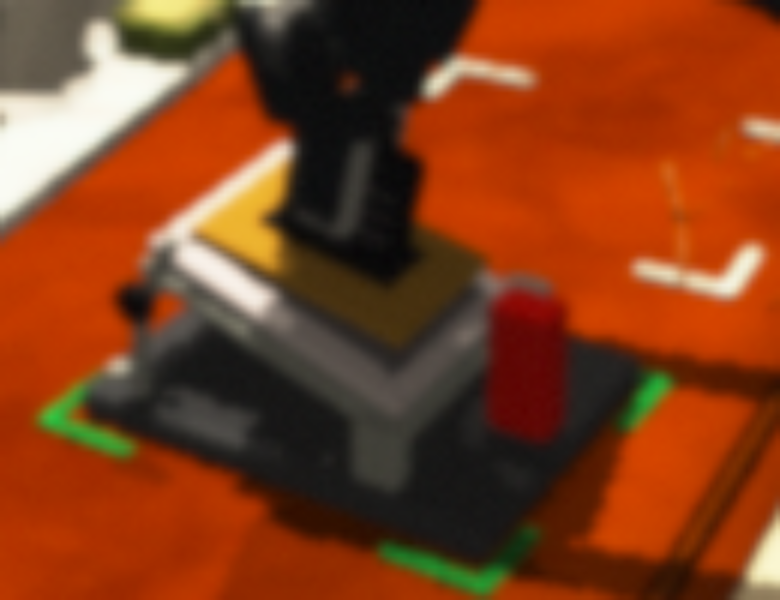

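View pics/w15.png

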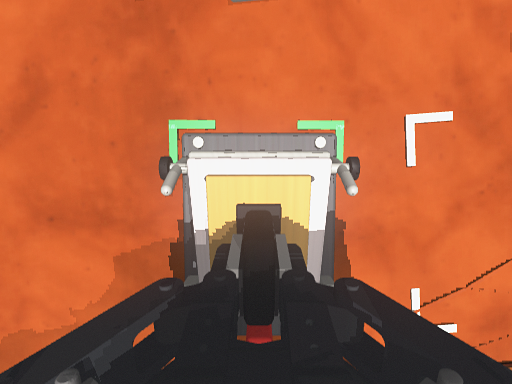

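>>> {"method": "arm_command", "body": {
  "rows": [
    {"x": -2.5, "y": -0.1, "z": -2.2, "yaw": 0, "hand": 0},
    {"x": -2.5, "y": 0, "z": -2.2, "yaw": 0, "hand": 0},
    {"x": -2.5, "y": -0.1, "z": -2.2, "yaw": 0, "hand": 0},
    {"x": -2.5, "y": 0, "z": -2.2, "yaw": 0, "hand": 0},
    {"x": -2.5, "y": -0.1, "z": -2.2, "yaw": 0, "hand": 0},
    {"x": -2.5, "y": 0, "z": -2.2, "yaw": 0, "hand": 0},
    {"x": -2.5, "y": -0.1, "z": -2.2, "yaw": 0, "hand": 0},
    {"x": -2.5, "y": 0, "z": -2.2, "yaw": 0, "hand": 0},
    {"x": -2.5, "y": 0, "z": -2.2, "yaw": 0, "hand": 0},
    {"x": -2.5, "y": 0, "z": -2.2, "yaw": 0, "hand": 0}
  ]
}}

```text
clock: 18.95
tcp_pos: [0.487, 0.1028, 0.0818]
ee_rot: [[0.255, -0.077, -0.964], [-0.014, -0.997, 0.076], [-0.967, -0.006, -0.255]]
wrist_force: [1.0, -1.5, 8.0]
width: 0.156
```

>>> {"method": "arm_command", "body": {
  "rows": [
    {"x": -2.5, "y": -0.1, "z": -2.2, "yaw": 0, "hand": 0},
    {"x": -2.5, "y": 0, "z": -2.2, "yaw": 0, "hand": 0},
    {"x": -2.5, "y": -0.1, "z": -2.2, "yaw": 0, "hand": 0},
    {"x": -2.5, "y": 0, "z": -2.2, "yaw": 0, "hand": 0},
    {"x": -2.5, "y": 0, "z": -2.2, "yaw": 0, "hand": 0},
    {"x": -2.5, "y": 0, "z": -2.2, "yaw": 0, "hand": 0}
  ]
}}

```text
clock: 19.55
tcp_pos: [0.4849, 0.1026, 0.0801]
ee_rot: [[0.285, -0.076, -0.955], [-0.013, -0.997, 0.075], [-0.958, -0.009, -0.285]]
wrist_force: [1.5, -0.9, 7.6]
width: 0.155
```

```bash
python3 - <<'E'
from h import *
s=observe();print(s["ft_torque"],s["wrist_force"],s["clock"])
i,b=grab("scene","s16");cv2.imwrite("pics/s16c.png",cv2.resize(b[190:290,200:330],None,fx=6,fy=6))
E
```

```text
[-0.3747 -0.7848 -0.0579] [ 1.4702 -0.9297  7.5727] 19.55
```

View pics/s16c.png

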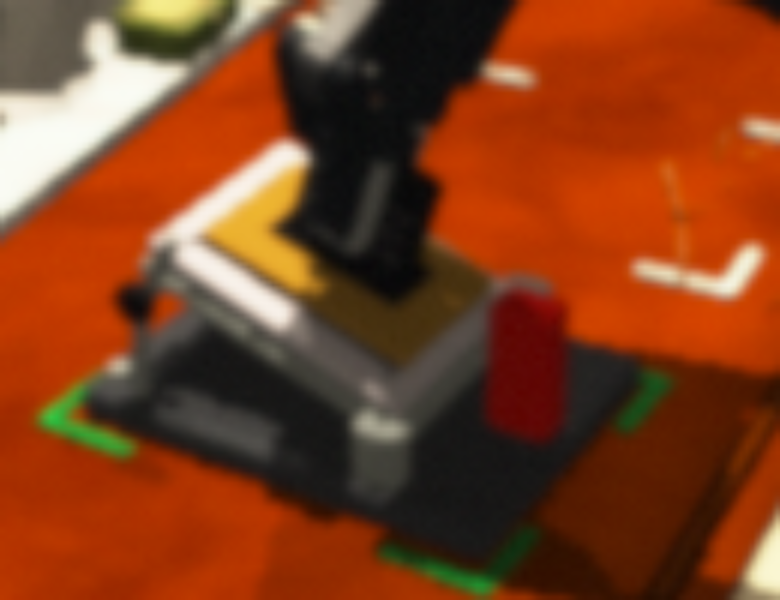

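>>> {"method": "arm_command", "body": {
  "rows": [
    {"x": -1, "y": -0.1, "z": -2.2, "yaw": 0, "hand": 0},
    {"x": -1, "y": 0, "z": -2.2, "yaw": 0, "hand": 0},
    {"x": -1, "y": -0.1, "z": -2.2, "yaw": 0, "hand": 0},
    {"x": -1, "y": 0, "z": -2.2, "yaw": 0, "hand": 0}
  ]
}}

```text
clock: 20.0
tcp_pos: [0.4855, 0.1028, 0.0765]
ee_rot: [[0.297, -0.075, -0.952], [-0.013, -0.997, 0.075], [-0.955, -0.01, -0.297]]
wrist_force: [-12.0, 1.6, 16.8]
width: 0.153
```

>>> {"method": "arm_command", "body": {
  "rows": [
    {"x": -1, "y": -0.1, "z": -2.2, "yaw": 0, "hand": 0},
    {"x": -1, "y": 0, "z": -2.2, "yaw": 0, "hand": 0},
    {"x": -1, "y": -0.1, "z": -2.2, "yaw": 0, "hand": 0}
  ]
}}

```text
clock: 20.3
tcp_pos: [0.4854, 0.103, 0.0756]
ee_rot: [[0.303, -0.074, -0.95], [-0.013, -0.997, 0.074], [-0.953, -0.01, -0.303]]
wrist_force: [-19.0, -2.0, 28.4]
width: 0.148
```

```bash
python3 - <<'E'
from h import *
s=observe();print(s["ft_torque"],s["wrist_force"],s["clock"])
i,b=grab("scene","s17");cv2.imwrite("pics/s17c.png",cv2.resize(b[190:290,200:330],None,fx=6,fy=6))
i,b=grab("wrist","w17")
E
```

```text
[-0.7965  0.974  -0.2893] [-19.0338  -2.0179  28.4358] 20.3
```

View pics/s17c.png

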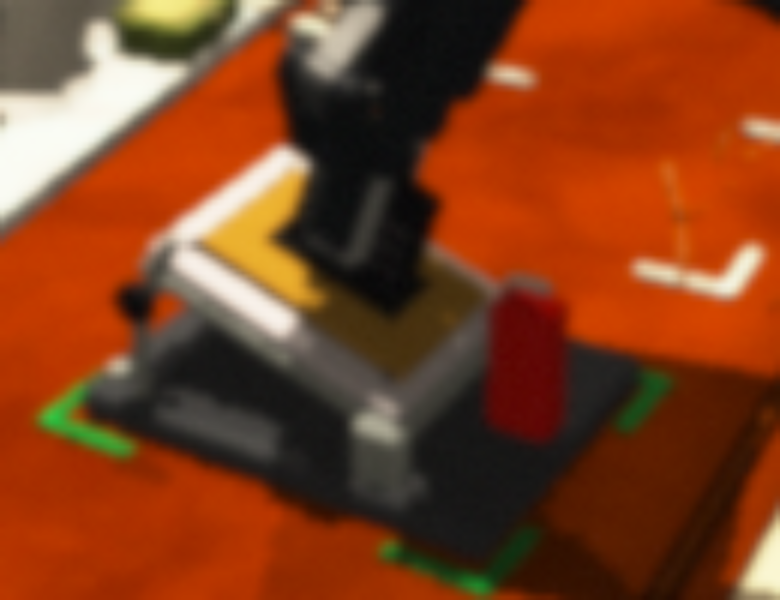

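View pics/w17.png

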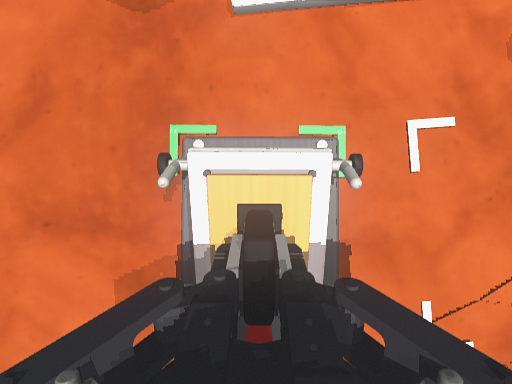

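>>> {"method": "arm_command", "body": {
  "rows": [
    {"x": -1.5, "y": 0, "z": 0, "yaw": 0, "hand": 0}
  ]
}}

```text
clock: 20.5
tcp_pos: [0.4848, 0.103, 0.0771]
ee_rot: [[0.305, -0.074, -0.949], [-0.013, -0.997, 0.074], [-0.952, -0.01, -0.305]]
wrist_force: [-5.1, -1.3, 9.0]
width: 0.152
```

```bash
python3 - <<'E'
from h import *
s=observe();print(s["tcp_pos"],s["ee_rot"][:,0],s["ft_torque"],s["wrist_force"],s["clock"])
b=cv2.imread("pics/w17.png");cv2.imwrite("pics/w17c.png",cv2.resize(b[120:300,155:365],None,fx=3.6,fy=3.3))
E
```

```text
[0.4848 0.103  0.0771] [ 0.3054 -0.0131 -0.9521] [-0.4606 -0.0294 -0.2072] [-5.1261 -1.3334  9.0136] 20.5
```

View pics/w17c.png

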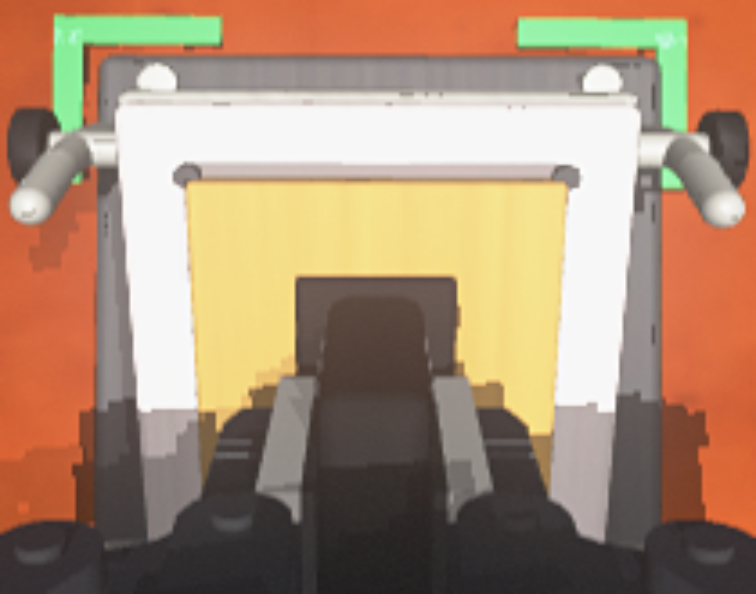

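>>> {"method": "arm_command", "body": {
  "rows": [
    {"x": -1.5, "y": 0, "z": -1.5, "yaw": 0, "hand": 0},
    {"x": -1.5, "y": 0, "z": -1.5, "yaw": 0, "hand": 0}
  ]
}}

```text
clock: 20.7
tcp_pos: [0.4845, 0.103, 0.0772]
ee_rot: [[0.312, -0.074, -0.947], [-0.013, -0.997, 0.073], [-0.95, -0.01, -0.312]]
wrist_force: [-1.7, -0.7, 9.6]
width: 0.155
```

>>> {"method": "arm_command", "body": {
  "rows": [
    {"x": -1.5, "y": 0, "z": -1.5, "yaw": 0, "hand": 0},
    {"x": -1.5, "y": 0, "z": -1.5, "yaw": 0, "hand": 0}
  ]
}}

```text
clock: 20.9
tcp_pos: [0.4844, 0.103, 0.0772]
ee_rot: [[0.319, -0.073, -0.945], [-0.013, -0.997, 0.073], [-0.948, -0.011, -0.319]]
wrist_force: [-1.9, 0.2, 10.1]
width: 0.151
```

```bash
python3 - <<'E'
from h import *
s=observe();print(s["tcp_pos"],s["ee_rot"][:,0],s["ft_torque"],s["wrist_force"],s["clock"])
E
```

```text
[0.4844 0.103  0.0772] [ 0.3187 -0.0132 -0.9477] [-0.4407 -0.1889 -0.1361] [-1.9123  0.1603 10.1267] 20.9
```

>>> {"method": "arm_command", "body": {
  "rows": [
    {"x": -1.3, "y": 0, "z": -1.5, "yaw": 0, "hand": 0},
    {"x": -1.3, "y": 0, "z": -1.5, "yaw": 0, "hand": 0},
    {"x": -1.3, "y": 0, "z": -1.5, "yaw": 0, "hand": 0},
    {"x": -1.3, "y": 0, "z": -1.5, "yaw": 0, "hand": 0}
  ]
}}

```text
clock: 21.3
tcp_pos: [0.4843, 0.103, 0.0767]
ee_rot: [[0.331, -0.073, -0.941], [-0.013, -0.997, 0.073], [-0.944, -0.012, -0.331]]
wrist_force: [-1.8, -0.5, 11.6]
width: 0.149
```

```bash
python3 - <<'E'
from h import *
s=observe();print(s["tcp_pos"],s["ee_rot"][:,0],s["ft_torque"],s["wrist_force"],s["clock"])
i,b=grab("scene","s18");cv2.imwrite("pics/s18c.png",cv2.resize(b[200:280,215:305],None,fx=8,fy=7,interpolation=cv2.INTER_CUBIC))
E
```

```text
[0.4843 0.103  0.0767] [ 0.3305 -0.0131 -0.9437] [-0.319   0.2998 -0.1586] [-1.7548 -0.4851 11.6058] 21.3
```

View pics/s18c.png

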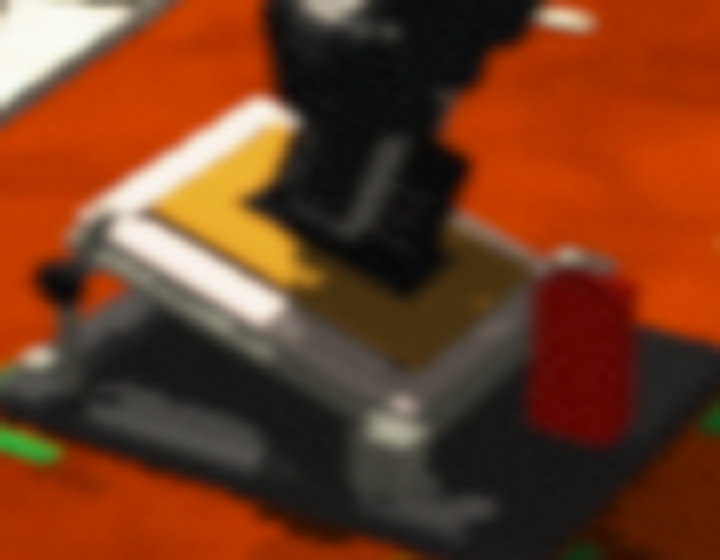

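>>> {"method": "arm_command", "body": {
  "rows": [
    {"x": -1, "y": 0, "z": -1.5, "yaw": 0, "hand": 0},
    {"x": -1, "y": 0, "z": -1.5, "yaw": 0, "hand": 0},
    {"x": -1, "y": 0, "z": -1.5, "yaw": 0, "hand": 0}
  ]
}}

```text
clock: 21.65
tcp_pos: [0.4845, 0.103, 0.0761]
ee_rot: [[0.338, -0.073, -0.938], [-0.013, -0.997, 0.073], [-0.941, -0.012, -0.338]]
wrist_force: [-4.6, -0.3, 12.1]
width: 0.155
```

>>> {"method": "arm_command", "body": {
  "rows": [
    {"x": -0.8, "y": 0, "z": -1.2, "yaw": 0, "hand": 0},
    {"x": -0.8, "y": 0, "z": -1.2, "yaw": 0, "hand": 0},
    {"x": -0.8, "y": 0, "z": -1.2, "yaw": 0, "hand": 0}
  ]
}}

```text
clock: 21.95
tcp_pos: [0.4846, 0.1031, 0.0758]
ee_rot: [[0.343, -0.072, -0.936], [-0.013, -0.997, 0.072], [-0.939, -0.012, -0.344]]
wrist_force: [-4.4, -1.1, 12.7]
width: 0.153
```

```bash
python3 - <<'E'
from h import *
s=observe();print(s["tcp_pos"],s["ee_rot"][:,0],s["ft_torque"],s["wrist_force"],s["clock"])
E
```

```text
[0.4846 0.1031 0.0758] [ 0.3435 -0.0133 -0.9391] [-0.3841  0.7872 -0.1492] [-4.4172 -1.0747 12.7143] 21.95
```

>>> {"method": "arm_command", "body": {
  "rows": [
    {"x": -0.2, "y": 0, "z": 1.2, "yaw": 0, "hand": 0},
    {"x": -0.2, "y": 0, "z": 1, "yaw": 0, "hand": 0}
  ]
}}

```text
clock: 22.15
tcp_pos: [0.4838, 0.103, 0.0783]
ee_rot: [[0.343, -0.072, -0.937], [-0.014, -0.997, 0.072], [-0.939, -0.012, -0.343]]
wrist_force: [-4.1, 1.4, 7.3]
width: 0.152
```

```bash
python3 - <<'E'
from h import *
s=observe();print(s["tcp_pos"],s["ee_rot"][:,0],s["ft_torque"],s["wrist_force"],s["clock"])
i,b=grab("wrist","w19");json.dump({k:np.array(i[k]).tolist() for k in("mtx","R","t")},open("w19.json","w"))
cv2.imwrite("pics/w19c.png",cv2.resize(b[120:300,155:365],None,fx=3.6,fy=3.3,interpolation=cv2.INTER_CUBIC))
i,b=grab("scene","s19");cv2.imwrite("pics/s19c.png",cv2.resize(b[200:280,215:305],None,fx=8,fy=7,interpolation=cv2.INTER_CUBIC))
E
```

```text
[0.4838 0.103  0.0783] [ 0.3427 -0.0135 -0.9394] [-0.0275  0.8294 -0.1376] [-4.1278  1.4254  7.3379] 22.15
```

View pics/w19c.png

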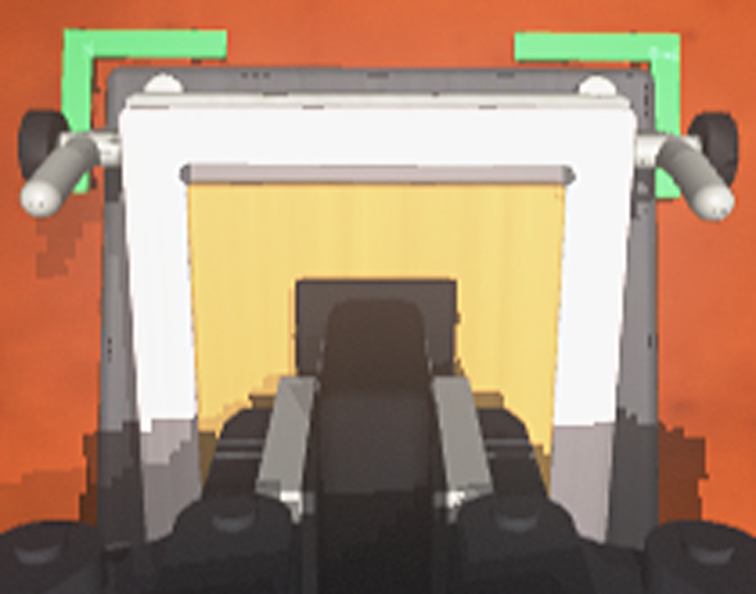

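View pics/s19c.png

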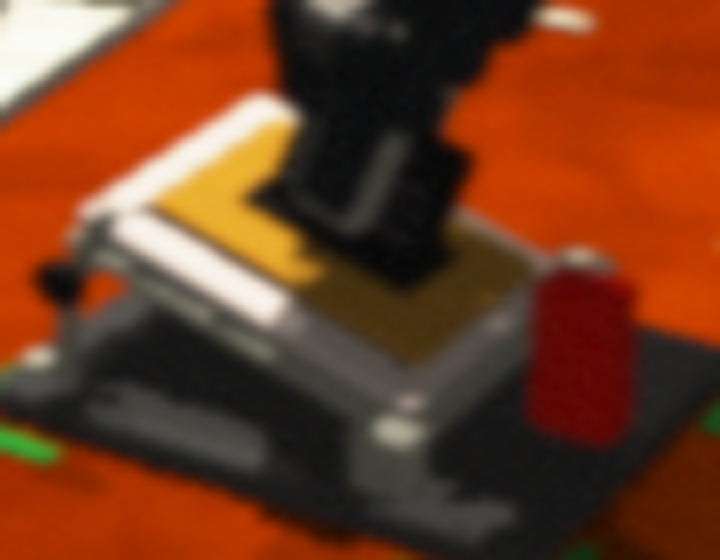

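```bash
python3 - <<'E'
from h import *
w=json.load(open("w19.json"))
f=np.array([.492,.1015,.0533]);psi=np.radians(-4.6)
for deg,d in ((19.5,.0038),(19.5,.003),(19,.0038)):
    al=np.radians(deg)
    ux=np.array([np.cos(al)*np.cos(psi),np.cos(al)*np.sin(psi),np.sin(al)]);uy=np.array([-np.sin(psi),np.cos(psi),0]);n=np.cross(ux,uy)
    def hit(uv,h):
        o,dd=ray(w,uv);p=o+dd*((f+n*h-o)@n)/(dd@n)-f;return np.array([p@ux,p@uy])*1e3
    g=[hit((155+x/3.6,120+y/3.3),-d) for x,y in((183,168),(574,168))]
    p=[hit((155+x/3.6,120+y/3.3),.005-d) for x,y in((187,184),(567,184))]
    print(deg,d,"grey",g,"plate",p,"plate centre rel face: along",np.mean([q[0] for q in p])-40-(np.mean([q[0] for q in g])-40),"across",np.mean([q[1] for q in p]))
s=observe();R=s["ee_rot"]
print("pred face pos of plate centre from tcp:")
al=np.radians(19.5);ux=np.array([np.cos(al)*np.cos(psi),np.cos(al)*np.sin(psi),np.sin(al)]);uy=np.array([-np.sin(psi),np.cos(psi),0]);n=np.cross(ux,uy)
c=s["tcp_pos"]+ R[:,0]*(.0305-.0225)+R[:,2]*.0034  # tool z points -x
q=c-f;print(q@ux*1e3,q@uy*1e3,q@n*1e3, "angle plate normal vs n", np.degrees(np.arccos(np.clip(-R[:,0]@n,-1,1))), "heading",np.degrees(np.arctan2(-R[1,2],-R[0,2])))
E
```

```text
19.5 0.0038 grey [array([39.4554, 29.7079]), array([ 39.893 , -29.1562])] plate [array([37.908 , 28.2831]), array([ 38.3341, -27.3992])] plate centre rel face: along -1.5531471612464145 across 0.44192202214526155
19.5 0.003 grey [array([39.6252, 29.5556]), array([ 40.0606, -29.0149])] plate [array([38.0912, 28.1332]), array([ 38.5152, -27.2624])] plate centre rel face: along -1.5397206124780212 across 0.43541119655623817
19 0.0038 grey [array([39.417 , 29.7733]), array([ 39.8548, -29.2177])] plate [array([37.8233, 28.3449]), array([ 38.2495, -27.4563])] plate centre rel face: along -1.5995081464899386 across 0.4442905763777265
pred face pos of plate centre from tcp:
-2.8171943436187714 0.9534752661453403 18.26566862925666 angle plate normal vs n 0.968637627448575 heading -4.411754703388829
```

>>> {"method": "arm_command", "body": {
  "rows": [
    {"x": 0, "y": 0, "z": 0.7, "yaw": 0, "hand": 0}
  ]
}}

```text
clock: 22.35
tcp_pos: [0.4836, 0.103, 0.0789]
ee_rot: [[0.342, -0.073, -0.937], [-0.014, -0.997, 0.072], [-0.939, -0.012, -0.342]]
wrist_force: [-3.7, 0.3, 7.1]
width: 0.153
```

```bash
python3 - <<'E'
from h import *
s=observe();print(s["tcp_pos"],s["ee_rot"][:,0],s["ft_torque"],s["wrist_force"],s["clock"])
E
```

```text
[0.4836 0.103  0.0789] [ 0.3424 -0.0136 -0.9395] [-0.0282  0.6903 -0.0332] [-3.6598  0.2732  7.0628] 22.35
```

>>> {"method": "arm_command", "body": {
  "rows": [
    {"x": 0.3, "y": 0, "z": 0.6, "yaw": 0, "hand": 0},
    {"x": 0.3, "y": 0, "z": 0.5, "yaw": 0, "hand": 0}
  ]
}}

```text
clock: 22.55
tcp_pos: [0.4834, 0.103, 0.0795]
ee_rot: [[0.341, -0.073, -0.937], [-0.014, -0.997, 0.072], [-0.94, -0.012, -0.341]]
wrist_force: [-3.5, 1.5, 4.7]
width: 0.16
```

```bash
python3 - <<'E'
from h import *
s=observe();print(s["tcp_pos"],s["ee_rot"][:,0],s["ft_torque"],s["wrist_force"],s["clock"])
E
```

```text
[0.4834 0.103  0.0795] [ 0.3409 -0.0137 -0.94  ] [-0.0237  0.6362 -0.0352] [-3.4831  1.5426  4.7444] 22.55
```

>>> {"method": "arm_command", "body": {
  "rows": [
    {"x": 0.2, "y": 0, "z": 0.5, "yaw": 0, "hand": 0},
    {"x": 0, "y": 0, "z": 0, "yaw": 0, "hand": 0}
  ]
}}

```text
clock: 22.75
tcp_pos: [0.4833, 0.1031, 0.0797]
ee_rot: [[0.34, -0.073, -0.937], [-0.014, -0.997, 0.072], [-0.94, -0.012, -0.34]]
wrist_force: [-1.6, 0.4, 5.2]
width: 0.155
```

```bash
python3 - <<'E'
from h import *
for k in range(3):
    s=observe();print(s["tcp_pos"],s["ee_rot"][:,0],s["ft_torque"],s["wrist_force"],s["clock"],s["width"])
    if k==0:
        i,b=grab("scene","s20");cv2.imwrite("pics/s20c.png",cv2.resize(b[190:290,200:330],None,fx=6,fy=6,interpolation=cv2.INTER_CUBIC))
    if k==1:
        i,b=grab("wrist","w20");json.dump({k:np.array(i[k]).tolist() for k in("mtx","R","t")},open("w20.json","w"))
E
```

```text
[0.4833 0.1031 0.0797] [ 0.3403 -0.0136 -0.9402] [-0.0194  0.4157 -0.0702] [-1.613   0.3505  5.2057] 22.75 0.1550488064994611
[0.4833 0.103  0.0797] [ 0.3405 -0.0136 -0.9401] [-0.061   0.516  -0.0835] [-2.7466  0.8417  4.0275] 22.8 0.15166703631878162
[0.4833 0.103  0.0797] [ 0.3405 -0.0137 -0.9401] [ 0.0179  0.5326 -0.0044] [-1.8948  1.0692  3.8757] 22.85 0.1510088914769783
```

View pics/s20c.png

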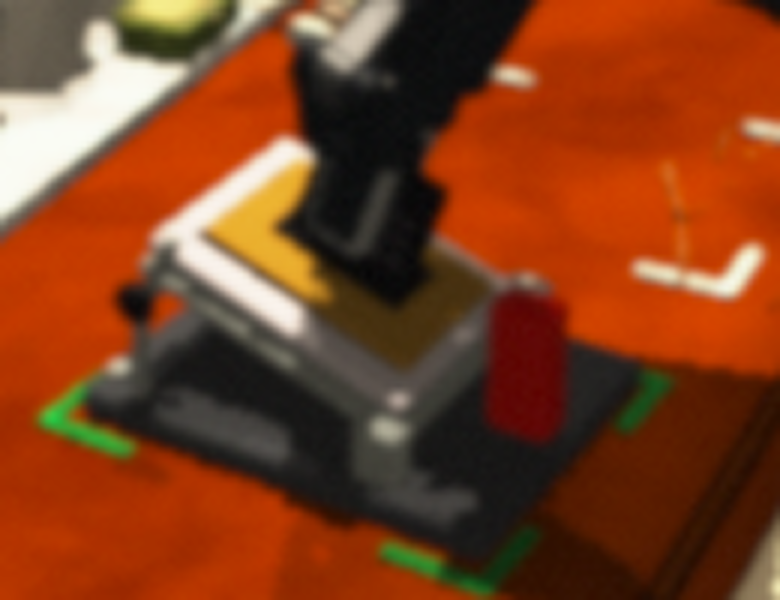

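View pics/w20.png

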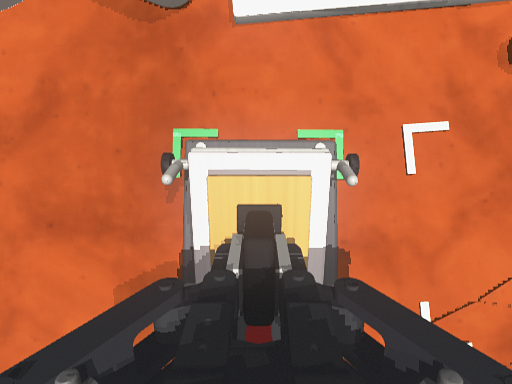

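```bash
python3 - <<'E'
from h import *
b=cv2.imread("pics/w20.png");cv2.imwrite("pics/w20c.png",cv2.resize(b[115:290,150:370],None,fx=3.6,fy=3.4,interpolation=cv2.INTER_CUBIC))
E
```

```text
(no output)
```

View pics/w20c.png

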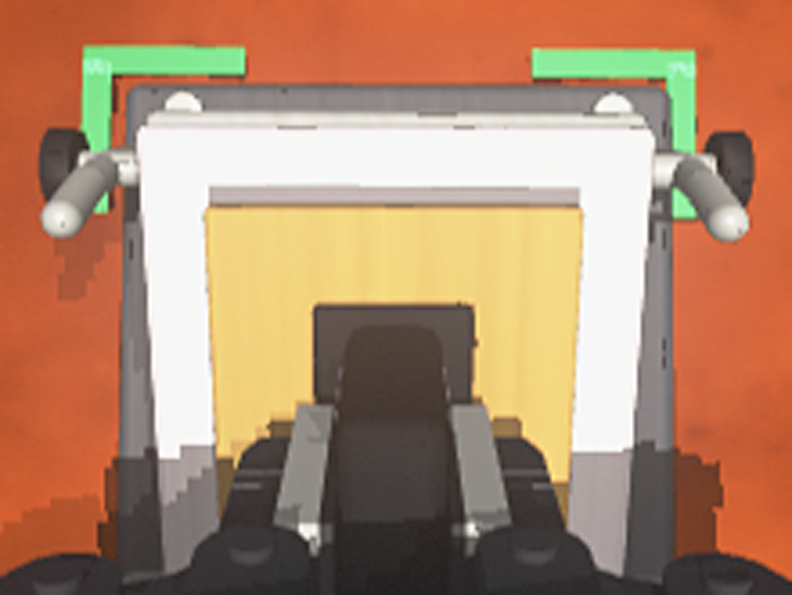

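```bash
python3 - <<'E'
from h import *
w=json.load(open("w20.json"));c=lambda x,y:(150+x/3.6,115+y/3.4)
g=[onz(w,c(83,46),0)[:2],onz(w,c(694,50),0)[:2]]; s=[onz(w,c(128,88),.012)[:2],onz(w,c(668,89),.012)[:2]]
print(g,s,np.linalg.norm(g[0]-g[1]),np.linalg.norm(s[0]-s[1]))
print("mid diff",(s[0]+s[1])/2-(g[0]+g[1])/2,"expected ~(-.009,+.0007)")
a=lambda p:np.degrees(np.arctan2(p[0][0]-p[1][0],-(p[0][1]-p[1][1])))-180
print("yaw g,s",a(g),a(s))
s=observe();print(s["wrist_force"],s["joint_vel"],s["clock"])
E
```

```text
[array([0.5758, 0.1624]), array([0.5653, 0.0335])] [array([0.5625, 0.1505]), array([0.5543, 0.0428])] 0.1293485579887267 0.10801131608166716
mid diff [-0.0121 -0.0012] expected ~(-.009,+.0007)
yaw g,s -4.664536632568058 -4.351556511611562
[-1.8948  1.0692  3.8757] [-0.0005 -0.     -0.0008  0.0013  0.0004  0.0006] 22.85
```

```bash
python3 -c "
from bench import *
print(sign_off())"
```

```text
the job is handed in; nothing more can be done
None
```

I slid the stand by its post into the green marks, lifted the plate by its rib, and laid it on the sloped bed. I handed the job in with the gripper still holding the plate and pressing it, at about 23 s of the 61 s. No verdict was reported, so the figures below are my own last measurements.

- **Stand:** it was about 4 mm from the centre of the green marks, within 0.5° of square, and looked flat on the desk.
- **Plate:** it lay about 1.5 mm low along the slope and 0.4 mm off across it. It was less than 0.5° from square and within about 1° of flush.
- **Pressing:** I estimate about 6 N normal to the bed, which means the bed gave about 1.9 mm. The arm was at rest.
- **Bystanders:** I steered clear of them, but made no final check of their positions.

**Tilting the plate:** it did not turn in the grip when pressed on the slope. Short pressing steps tilted the whole gripper, plate and all, until the plate lay flush. My readings during this peaked at about 34 N against the 40 N limit, taken at the ends of moves, so a brief higher peak is possible.

**Checks that disagreed:**
- The plate centre's height over the face came out at 20.6 mm from the force and 19.8 mm from the tool pose. Both are above the 19 mm lower limit.
- The slope came out at 18.4° from two views and 19.5° from the known sizes. The plate ended at about 19.3°.

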